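Set the graded piers of a bridge model on their footings

ROBOT

A 6-joint arm with a two-finger parallel gripper is mounted at the origin on the work surface. World frame = base frame: x ahead of the robot, y to its left, z up, the work surface at z = 0. Lengths are in m, angles in rad, forces in N, time in s.
With the tool pointing down it reaches from about 0.375 to 0.9 m from the base axis. Payload 3.1 kg.
Tool frame: the origin (TCP) lies midway between the tips of the shut fingers; the grasp point (between the pads) lies hold_point_z behind it (hold_point_z is the distance from the TCP to the grasp point, in m); z points along the fingers, y is the direction in which the jaws open and shut (so a half turn about z gives the same grasp; the last joint's range is limited). The gripper opens to 87 mm and grips with 3 to 60 N. Pads are 19 mm wide; open, the fingers measure 117 mm over their backs; the gripper's body (75 mm by 190 mm) begins 51 mm behind the grasp point.
Start: joints at [1.065, 0.527, 1.433, -0, 1.181, -0.178], TCP at [0.201, 0.592, 0.223] pointing down, gripper open.
Joint ranges: [-3.08, 3.08], [-0.75, 2.2], [0.22, 2.44], [-1.43, 4.57], [0, 2.65], [-2.85, 2.85]. Speed limits (rad/s): [2.79, 2.79, 3.14, 3.14, 3.14, 3.14].

INTERFACE

Orientations are given as a unit quaternion [x, y, z, w].
In Python, from bench import * gives the robot as it stands.
- The arm moves only by the shell command python3 -m jog 'ROWS' [FORCE]. ROWS is JSON, a list of rows, each an object with "linear": the shift along the tool's x, y, z in m, a list of three; "dr": the turn, a rotation vector about the tool's x, y, z in rad, a list of three; "gripper": the opening, from 0 (shut) to 1 (fully open). A call has 1 to 5 rows; each row shifts and turns the pose as measured when the row begins, along the tool's axes as they then stand; what a row does not reach is not made up. A row lasts 1/12 s, in which the tool goes at most 41.7 mm and 7.16 degrees, less where a joint would pass 70% of its speed; a pose out of reach is approached as far as the arm can. A call with a gripper value outside its range is refused whole. The fingers move at their own pace and stop on an object; FORCE is the grip in N (left out, the last holds). Time passes only in rows, so rows that do not move let the fingers close. It gives the time, the measured TCP pose, the force and the opening at its end, in the units of the state.
- sense(): the state, without advancing time (a new reading comes with each control period).
- snapshot(name): name is "scene" or "top" or "wrist"; returns (picture, depth): 420x560x3 uint8, red, green, blue; 420x560 float32, m along the optical axis (not along the pixel's ray), 0 where there is no reading.
- calibration(name): a dict with "intrinsics" (3x3 intrinsics, pixels), "origin" and "attitude" of the camera in the world. Camera axes: x right, y down, z forward; pixel columns grow to the right and rows downward; lengths in m; the calibration is good to about 2 mm. The wrist camera is an equidistant fisheye: a pixel r from the principal point sees the ray r / f radians off the axis. A picture is of the moment at which its call begins: read the wrist's pose just before it. calibration takes no time and is no camera call; for the wrist camera it gives the pose at the moment of the call.
- close_job(): hands the job in, once; it reports no verdict.
The state is a dict: "clock": time; "qpos": joint angles; "joint_velocities": joint speeds; "tau": joint torques, N m; "tool_pos": TCP position; "orientation": TCP orientation; "force": force on the tool from outside, world axes, zero at the start; "torque": the same for the moment, N m; "finger_gap": finger opening in m.
Only numpy, scipy, OpenCV 4.12 (cv2) and the standard library are available. Lean on these libraries where they do the work, as an engineer would, in place of code of your own. Each camera call takes 0.05 s, during which the arm holds its last target.

TASK

Stand the four loose bridge piers upright on the four footings of the site board, one to a footing, in order of height, so that the deck can climb from the bank to the gate: the shortest next to the low abutment, rising to the tallest next to the tower. Centre each pier on its footing with its pointed foot lined up with the footing's points, let go of them all, and do not knock any pier over on the way.

Things in the scene. Friction and masses are not known exactly. Their poses are not given: they have to be found in the camera images.
- pier_46: Shortest loose bridge pier, 46 mm tall over all, cream board with brown burnt edges: solid flat-sided shaft 40 mm (x) by 26 mm (y) up to a flat top, on a foot 6 mm high, 62 mm (x) by 34 mm (y), pointed at both x ends; alike end for end. 35-110 g. Origin: centre of underside, z up. Starts upright on the table (height 0) on the robot's side of the grey board, in a shuffled loose row.
- pier_62: Second shortest loose bridge pier, 62 mm tall over all, cream board with brown burnt edges: solid flat-sided shaft 40 mm (x) by 26 mm (y) up to a flat top, on a foot 6 mm high, 62 mm (x) by 34 mm (y), pointed at both x ends; alike end for end. 35-110 g. Origin: centre of underside, z up. Starts upright on the table (height 0) on the robot's side of the grey board, in a shuffled loose row.
- pier_78: Second tallest loose bridge pier, 78 mm tall over all, cream board with brown burnt edges: solid flat-sided shaft 40 mm (x) by 26 mm (y) up to a flat top, on a foot 6 mm high, 62 mm (x) by 34 mm (y), pointed at both x ends; alike end for end. 35-110 g. Origin: centre of underside, z up. Starts upright on the table (height 0) on the robot's side of the grey board, in a shuffled loose row.
- pier_94: Tallest loose bridge pier, 94 mm tall over all, cream board with brown burnt edges: solid flat-sided shaft 40 mm (x) by 26 mm (y) up to a flat top, on a foot 6 mm high, 62 mm (x) by 34 mm (y), pointed at both x ends; alike end for end. 35-110 g. Origin: centre of underside, z up. Starts upright on the table (height 0) on the robot's side of the grey board, in a shuffled loose row.
- footing_a: One of four alike fixed footings in a straight row on the grey board, 84 mm apart: cream plate, burnt edge, 4 mm thick, 82 mm (x, across the row) by 50 mm (y, along it), pointed at both x ends. Origin: centre of underside, 10 mm above the table; its top is 14 mm above the table. The letters' order in the row changes from start to start: go by position between tower and abutment.
- footing_b: One of four alike fixed footings in a straight row on the grey board, 84 mm apart: cream plate, burnt edge, 4 mm thick, 82 mm (x, across the row) by 50 mm (y, along it), pointed at both x ends. Origin: centre of underside, 10 mm above the table; its top is 14 mm above the table. The letters' order in the row changes from start to start: go by position between tower and abutment.
- footing_c: One of four alike fixed footings in a straight row on the grey board, 84 mm apart: cream plate, burnt edge, 4 mm thick, 82 mm (x, across the row) by 50 mm (y, along it), pointed at both x ends. Origin: centre of underside, 10 mm above the table; its top is 14 mm above the table. The letters' order in the row changes from start to start: go by position between tower and abutment.
- footing_d: One of four alike fixed footings in a straight row on the grey board, 84 mm apart: cream plate, burnt edge, 4 mm thick, 82 mm (x, across the row) by 50 mm (y, along it), pointed at both x ends. Origin: centre of underside, 10 mm above the table; its top is 14 mm above the table. The letters' order in the row changes from start to start: go by position between tower and abutment.
- tower: Fixed cream gate tower, square, 95 mm over its four round corner turrets, 216 mm above the table, at one end of the row of footings (either end) and in line with it, its centre 140 mm from the centre of the nearest footing. Origin: centre of its underside, 10 mm above the table; x across the row, y along it.
- abutment: Fixed low cream block with two parapets, 90 by 74 mm and 36 mm high, the river-bank end of the bridge model, at the other end of the row, 140 mm from the nearest footing. Origin: centre of its underside, 10 mm above the table; x across the row, y along it.

How it is judged:
By the outcome, as a careful person would: the job done as asked, in the order asked, and still so for the second after the job is handed in, with the robot touching nothing.
It also fails if it takes over 115 s, if anything falls off the work surface, if the arm or the gripper's body presses on something with over 40 N, if the wrist force passes 120 N, or if a joint passes its speed limit or range.

## Working session

There is one attempt and no reset: what is moved stays moved. The work goes in short steps, Python scripts to look and compute and a shell command to move; the robot and the scene stay as the last step left them, time stands still between calls to the robot, and variables do not carry over. Pictures are saved under pics/ and viewed, and the job is handed in when it is done.

```bash
mkdir -p pics; ls
python3 - <<'E'
from bench import *
import cv2,numpy as np
s=sense();print({k:np.round(v,4) for k,v in s.items()})
for n in("scene","top","wrist"):
    c=calibration(n);print(n,{k:np.round(v,4).tolist() for k,v in c.items()})
    p,d=snapshot(n);cv2.imwrite(f"pics/{n}0.png",p[:,:,::-1]);np.save(f"pics/{n}0.npy",d)
E
```

```text
pics
{'clock': np.float64(0.0), 'qpos': array([ 1.0645,  0.5285,  1.4339, -0.    ,  1.1814, -0.1785]), 'joint_velocities': array([ 0.0008,  0.    , -0.0005,  0.0008,  0.0007, -0.0005]), 'tau': array([-1.10000e-03, -4.40038e+01, -1.76597e+01,  6.34000e-02,
        5.81000e-02, -2.00000e-04]), 'tool_pos': array([0.2008, 0.5911, 0.2216]), 'orientation': array([ 1.632e-01,  9.866e-01, -1.000e-03, -3.000e-04]), 'force': array([-0.4707, -0.8017, -0.4103]), 'torque': array([-0.0196, -0.0551, -0.0079]), 'finger_gap': np.float64(0.087)}
scene {'intrinsics': [[446.1242, 0.0, 279.9315], [0.0, 446.1242, 203.721], [0.0, 0.0, 1.0]], 'origin': [1.1461, -0.3904, 0.8666], 'attitude': [0.8341, 0.4268, -0.1684, -0.3062]}
top {'intrinsics': [[458.3789, 0.0, 280.4356], [0.0, 458.3789, 210.8425], [0.0, 0.0, 1.0]], 'origin': [0.3526, 0.0036, 1.0923], 'attitude': [-0.6978, 0.7099, -0.0593, 0.0753]}
wrist {'intrinsics': [[325.1923, 0.0, 280.3473], [0.0, 325.1923, 209.0243], [0.0, 0.0, 1.0]], 'origin': [0.1374, 0.612, 0.3829], 'attitude': [0.8071, 0.5775, 0.0707, 0.1002]}
```

View pics/top0.png

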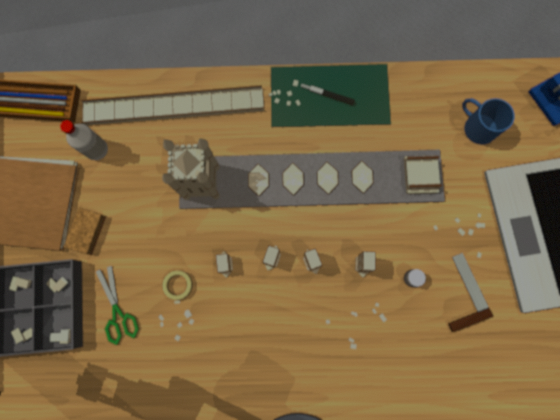

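View pics/scene0.png

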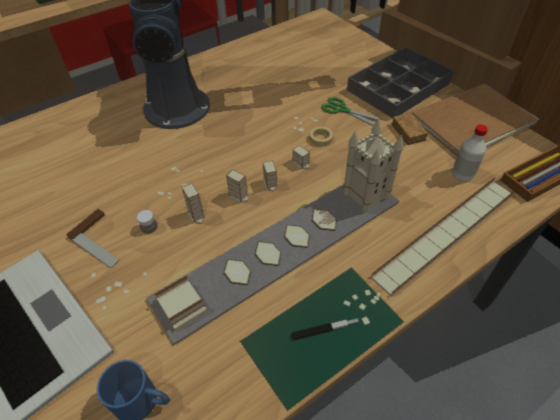

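View pics/wrist0.png

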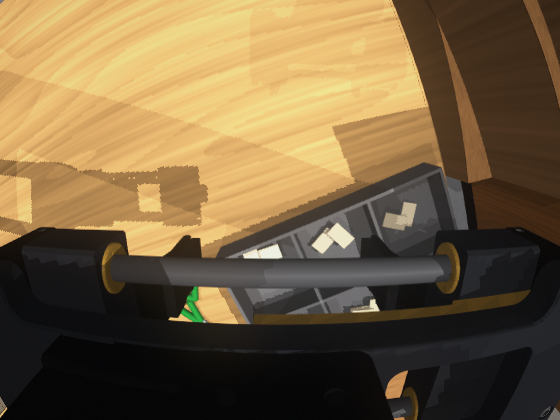

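The top view shows the tower at px (188,165), the abutment at (423,175), and four footings at (259,180), (293,179), (327,178) and (362,177). Four piers stand in a row at about (223,263), (272,257), (313,260) and (367,262). Next I'll measure these.

```bash
cat > h.py <<'E'
from bench import *
import cv2,numpy as np
from scipy.spatial.transform import Rotation as R
def cloud(d,c):
    K=np.array(c["intrinsics"]);v,u=np.mgrid[0:d.shape[0],0:d.shape[1]]
    P=np.stack([(u-K[0,2])/K[0,0]*d,(v-K[1,2])/K[1,1]*d,d],-1)
    return P@R.from_quat(c["attitude"]).as_matrix().T+np.array(c["origin"])
E
python3 - <<'E'
from h import *
W={}
for n in("top","scene"):
    d=np.load(f"pics/{n}0.npy");W[n]=cloud(d,calibration(n))
c=W["top"]
im=cv2.imread("pics/top0.png")
for nm,(u0,u1,v0,v1) in dict(p1=(208,240,240,285),p2=(256,288,235,280),p3=(297,330,238,283),p4=(350,386,240,287)).items():
    q=c[v0:v1,u0:u1].reshape(-1,3);h=q[:,2].max();
    zt=np.percentile(q[:,2],98)
    t=q[q[:,2]>zt-0.008]
    r=cv2.minAreaRect((t[:,:2]*1000).astype(np.float32))
    print(nm,"zmax",h.round(4),zt.round(4),len(t),np.round(r[0],1),np.round(r[1],1),round(r[2],1))
# board region
for (u,v) in[(259,180),(293,179),(327,178),(362,177),(423,175),(400,175),(300,220)]: print(u,v,c[v,u].round(4))
crop=im[140:290,170:450];cv2.imwrite("pics/crop1.png",cv2.resize(crop,None,fx=2.8,fy=2.8,interpolation=cv2.INTER_CUBIC))
ims=cv2.imread("pics/scene0.png");cv2.imwrite("pics/crop2.png",cv2.resize(ims[130:340,140:400],None,fx=2.8,fy=2.8,interpolation=cv2.INTER_CUBIC))
E
```

```text
p1 zmax 1.0923 0.0493 223 [392.1  97.6] [198.5  46.7] 54.0
p2 zmax 1.0923 0.0652 221 [410.9  38.5] [129.4  41.2] 13.3
p3 zmax 1.0923 0.0806 228 [405.1 -33.6] [ 42.5 121.3] 74.0
p4 zmax 1.0923 0.0967 252 [406.5 -86. ] [ 45.9 204. ] 18.3
259 180 [0.6385 0.0774 0.0133]
293 179 [ 0.6388 -0.0053  0.0149]
327 178 [ 0.6405 -0.0879  0.0113]
362 177 [ 0.6402 -0.1721  0.0149]
423 175 [ 0.6371 -0.3133  0.0334]
400 175 [ 0.6437 -0.2642  0.0131]
300 220 [ 0.5399 -0.0202  0.0019]
```

View pics/crop1.png

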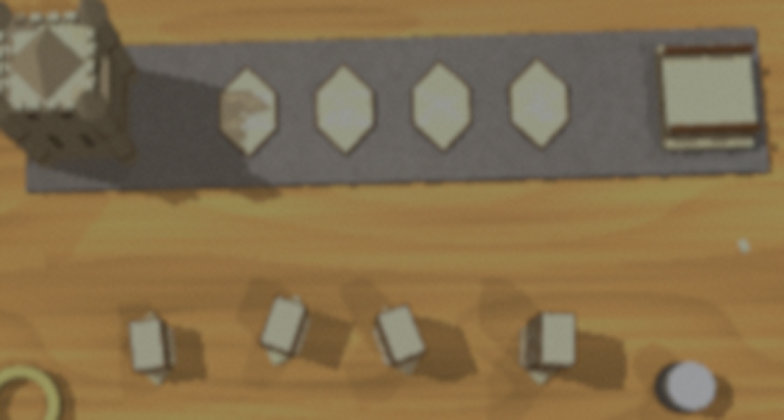

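View pics/crop2.png

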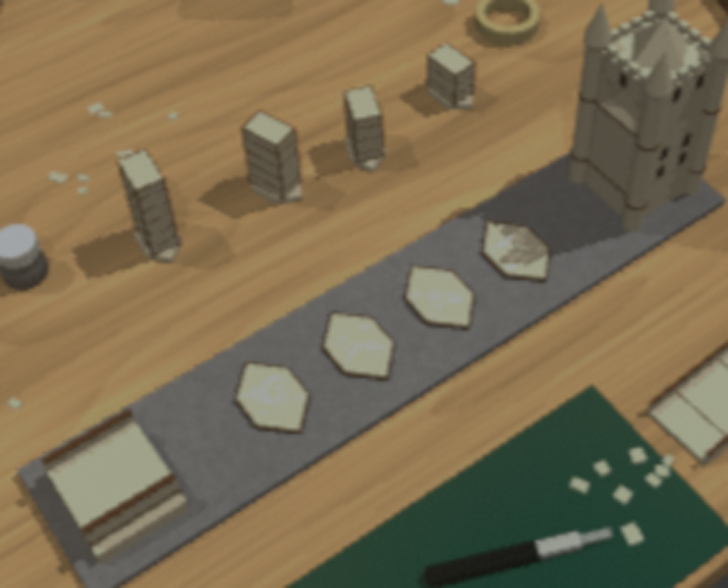

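From +y to −y the piers are 46, 62, 78 and 94 mm tall, and the tower is at the +y end, so the order has to be reversed. Now the exact poses.

```bash
cat >> h.py <<'E'
def ray_at(c,uv,z):
    K=np.array(c["intrinsics"]);uv=np.atleast_2d(uv).astype(float)
    r=np.c_[(uv[:,0]-K[0,2])/K[0,0],(uv[:,1]-K[1,2])/K[1,1],np.ones(len(uv))]@R.from_quat(c["attitude"]).as_matrix().T
    o=np.array(c["origin"]);return o+r*((z-o[2])/r[:,2])[:,None]
def proj(c,P):
    K=np.array(c["intrinsics"]);p=(np.atleast_2d(P)-np.array(c["origin"]))@R.from_quat(c["attitude"]).as_matrix()
    return p[:,:2]/p[:,2:]*[K[0,0],K[1,1]]+K[:2,2]
def pier(n,d,c,h,xy,z0=0,rad=.04):
    W=cloud(d,c);m=(d>0)&(abs(W[...,2]-h-z0)<.007)&(np.hypot(W[...,0]-xy[0],W[...,1]-xy[1])<rad)
    k,l,st,_=cv2.connectedComponentsWithStats(m.astype(np.uint8));m=l==(1+st[1:,4].argmax())
    v,u=np.nonzero(m);Q=ray_at(c,np.c_[u,v],h+z0)[:,:2]*1000
    cen=Q.mean(0);e,V=np.linalg.eigh(np.cov((Q-cen).T));a=np.degrees(np.arctan2(V[1,1],V[0,1]))
    r=cv2.minAreaRect(Q.astype(np.float32))
    print(n,h,len(Q),"centroid",cen.round(1),"ang",round((a+90)%180-90,1),"dims",np.sqrt(12*e).round(1),"rect",np.round(r[0],1),np.round(r[1],1),round(r[2],1))
E
python3 - <<'E'
from h import *
import bench;print([ (k,getattr(bench,k)) for k in dir(bench) if 'hold' in k.lower()])
for n in("top","scene"):
    d=np.load(f"pics/{n}0.npy");c=calibration(n)
    for h,xy in((.046,(.405,.163)),(.062,(.42,.045)),(.078,(.405,-.05)),(.094,(.40,-.17))): 
        try: pier(n,d,c,h,xy,rad=.06)
        except Exception as e: print(n,h,e)
    im=cv2.imread(f"pics/{n}0.png");hsv=cv2.cvtColor(im,cv2.COLOR_BGR2HSV);W=cloud(d,c)
    for y in(.0774,-.0053,-.0879,-.1721):
        b=(np.abs(W[...,0]-.639)<.046)&(np.abs(W[...,1]-y)<.03)
        m=b&((im[...,2].astype(int)-im[...,0])>18)
        k,l,st,_=cv2.connectedComponentsWithStats(m.astype(np.uint8));m=l==(1+st[1:,4].argmax())
        v,u=np.nonzero(m);Q=ray_at(c,np.c_[u,v],.014)[:,:2]*1000
        hull=cv2.convexHull(Q.astype(np.float32));M=cv2.moments(hull);cc=np.array([M['m10'],M['m01']])/M['m00']
        e,V=np.linalg.eigh(np.cov((Q-Q.mean(0)).T))
        print(n,"foot",len(Q),Q.mean(0).round(1),cc.round(1),"ext",np.ptp(Q,axis=0).round(1),"ang",np.degrees(np.arctan2(V[1,1],V[0,1])).round(1))
E
```

```text
[('hold_point_z', 0.0187)]
top 0.046 216 centroid [437.9 160.6] ang 5.3 dims [27.6 41.3] rect [437.7 160.6] [41.1 27.2] 7.0
top 0.062 217 centroid [451.  49.] ang -19.5 dims [27.  41.3] rect [451.   49.1] [26.7 40.7] 69.5
top 0.078 225 centroid [440.9 -44.8] ang 19.4 dims [26.8 40.8] rect [440.9 -44.7] [40.5 26.6] 20.1
top 0.094 245 centroid [ 433.1 -165. ] ang -5.4 dims [27.9 41. ] rect [ 433.2 -164.9] [27.8 41. ] 83.9
top foot 410 [640.4  81.9] [639.8  79.8] ext [77.9 48.9] ang 178.9
top foot 285 [642.  -3.] [641.1  -4.1] ext [77.8 51.4] ang 178.9
top foot 323 [641.3 -89.4] [641.  -88.5] ext [77.8 51.5] ang 177.9
top foot 151 [ 623.6 -177.5] [ 627.5 -177.5] ext [51.9 48.8] ang 129.8
scene 0.046 133 centroid [436.6 160.1] ang -1.2 dims [32.2 45.1] rect [437.  159.8] [45.9 32.9] 4.9
scene 0.062 138 centroid [449.7  49.5] ang -21.9 dims [28.1 46.9] rect [449.9  49.8] [27.3 47.1] 69.0
scene 0.078 159 centroid [440.3 -44.4] ang 13.7 dims [31.2 44.1] rect [440.3 -45.6] [42.4 33. ] 20.6
scene 0.094 174 centroid [ 432.8 -163.9] ang -6.5 dims [27.8 48. ] rect [ 433.5 -163.8] [27.4 49.1] 84.8
scene foot 341 [639.9  82. ] [638.2  81.1] ext [77.9 49.7] ang 177.6
scene foot 316 [638.9  -2.2] [638.9  -2.4] ext [78.  51.8] ang 176.4
scene foot 369 [640.2 -87. ] [639.7 -86.2] ext [79.8 51.6] ang 176.9
scene foot 352 [ 642.1 -170.9] [ 640.3 -170.2] ext [79.6 51.3] ang 178.3
```

Run:
```python
from h import *
for n in("top","scene"):
    c=calibration(n);d=np.load(f"pics/{n}0.npy")
    im=cv2.imread(f"pics/{n}0.png");g=cv2.cvtColor(im,cv2.COLOR_BGR2GRAY)
    # rectify plane z=.014 to 0.5mm/px  (col: y from .14 to -.24 ; row: x .70 to .58)
    xs=np.linspace(.70,.58,241);ys=np.linspace(.14,-.24,761)
    X,Y=np.meshgrid(xs,ys,indexing='ij');uv=proj(c,np.c_[X.ravel(),Y.ravel(),np.full(X.size,.014)]).astype(np.float32)
    r=cv2.remap(im,uv[:,0].reshape(X.shape),uv[:,1].reshape(X.shape),cv2.INTER_CUBIC)
    cv2.imwrite(f"pics/rect_{n}.png",r)
    gr=cv2.cvtColor(r,cv2.COLOR_BGR2GRAY)
    C=[]
    for y in(.079,-.005,-.089,-.173):
        j=int((.14-y)/.0005);sub=gr[15:225,max(0,j-62):j+62]
        t,_=cv2.threshold(sub,0,255,cv2.THRESH_OTSU);m=(sub>t).astype(np.uint8)
        k,l,st,_=cv2.connectedComponentsWithStats(m);m=(l==(1+st[1:,4].argmax())).astype(np.uint8)
        h=cv2.convexHull(np.argwhere(m)[:,::-1].astype(np.int32));M=cv2.moments(h)
        cx,cy=M['m10']/M['m00']+max(0,j-62),M['m01']/M['m00']+15
        mu=np.array([[M['mu20'],M['mu11']],[M['mu11'],M['mu02']]]);e,V=np.linalg.eigh(mu);v=V[:,1]
        x=.70-cy*.0005;yy=.14-cx*.0005
        ang=np.degrees(np.arctan2(-v[0],-v[1]));ang=(ang+90)%180-90
        p=np.argwhere(m);print(n,int(t),"cen mm",round(x*1e3,1),round(yy*1e3,1),"ext",np.ptp(p,axis=0)*.5,"ang",round(ang,1));C.append((x,yy))
    C=np.array(C[1:]);D=C[-1]-C[0];print("row len",np.linalg.norm(D)*1e3,"perp angle",np.degrees(np.arctan2(D[0],-D[1])).round(2))
```

```text
top 112 cen mm 640.9 78.4 ext [74.5 43.5] ang 2.3
top 121 cen mm 640.8 -4.3 ext [73.  46.5] ang 0.4
top 121 cen mm 641.7 -88.1 ext [72.5 46.5] ang 0.8
top 120 cen mm 642.1 -172.5 ext [73. 46.] ang 0.1
row len 168.17444049705924 perp angle 0.44
scene 117 cen mm 638.0 80.8 ext [73.5 44. ] ang 1.4
scene 126 cen mm 638.4 -1.7 ext [73.  46.5] ang 1.2
scene 126 cen mm 639.0 -85.6 ext [73.  46.5] ang 0.9
scene 126 cen mm 639.6 -169.7 ext [73.5 46.5] ang 0.7
row len 168.00768110974778 perp angle 0.39
```

View pics/rect_top.png

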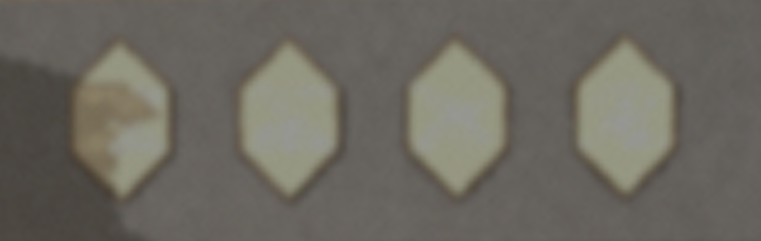

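```bash
cat >> h.py <<'E'
def axes(th): t=np.radians(th);return np.array([[-np.sin(t),np.cos(t),0],[np.cos(t),np.sin(t),0],[0,0,-1.]])
def where():
    s=sense();M=R.from_quat(s["orientation"]).as_matrix();th=np.degrees(np.arctan2(M[1,1],M[0,1]))
    return np.array(s["tool_pos"]),th,M,s
def plan(*wps,step=.040,rot=7.0):
    """wps: (x,y,z,theta) ; prints rows in the tool axes"""
    p,th,M,s=where();print("t",round(float(s['clock']),2),"at",p.round(4),"yaw",round(th,1),"tilt",np.degrees(np.arccos(-M[2,2])).round(2),"gap",round(float(s['finger_gap']),4),"F",np.round(s['force'],1))
    for w in wps:
        q=np.array(w[:3]);dth=(w[3]-th+180)%360-180
        n=max(1,int(np.ceil(max(np.linalg.norm(q-p)/step,abs(dth)/rot))))
        print("->",w,n,"rows")
        for i in range(n):
            l=axes(th)@((q-p)/n);print("  lin",l.round(4).tolist(),"dr",round(-np.radians(dth/n),4));th+=dth/n;p=p+0
        p=q
E
python3 - <<'E'
from h import *
plan((.40,.22,.2,25),(.433,-.1645,.16,-5.5))
E
```

```text
t 0.15 at [0.2009 0.5912 0.2218] yaw 71.2 tilt 0.1 gap 0.0869 F [-0.2 -0.1 -0.1]
-> (0.4, 0.22, 0.2, 25) 11 rows
  lin [-0.028, -0.0261, 0.002] dr 0.0733
  lin [-0.0298, -0.024, 0.002] dr 0.0733
  lin [-0.0315, -0.0218, 0.002] dr 0.0733
  lin [-0.033, -0.0194, 0.002] dr 0.0733
  lin [-0.0344, -0.0169, 0.002] dr 0.0733
  lin [-0.0355, -0.0144, 0.002] dr 0.0733
  lin [-0.0365, -0.0117, 0.002] dr 0.0733
  lin [-0.0372, -0.009, 0.002] dr 0.0733
  lin [-0.0378, -0.0063, 0.002] dr 0.0733
  lin [-0.0381, -0.0035, 0.002] dr 0.0733
  lin [-0.0383, -0.0007, 0.002] dr 0.0733
-> (0.433, -0.1645, 0.16, -5.5) 10 rows
  lin [-0.0362, -0.0133, 0.004] dr 0.0532
  lin [-0.0369, -0.0113, 0.004] dr 0.0532
  lin [-0.0374, -0.0093, 0.004] dr 0.0532
  lin [-0.0379, -0.0073, 0.004] dr 0.0532
  lin [-0.0382, -0.0053, 0.004] dr 0.0532
  lin [-0.0385, -0.0033, 0.004] dr 0.0532
  lin [-0.0386, -0.0012, 0.004] dr 0.0532
  lin [-0.0386, 0.0008, 0.004] dr 0.0532
  lin [-0.0385, 0.0029, 0.004] dr 0.0532
  lin [-0.0383, 0.0049, 0.004] dr 0.0532
```

```bash
python3 -m jog '[{"linear":[-0.028,-0.026,0.002],"dr":[0,0,0.073],"gripper":1},{"linear":[-0.030,-0.024,0.002],"dr":[0,0,0.073],"gripper":1},{"linear":[-0.0315,-0.022,0.002],"dr":[0,0,0.073],"gripper":1},{"linear":[-0.033,-0.0195,0.002],"dr":[0,0,0.073],"gripper":1},{"linear":[-0.0345,-0.017,0.002],"dr":[0,0,0.073],"gripper":1}]' 
python3 -m jog '[{"linear":[-0.0355,-0.0145,0.002],"dr":[0,0,0.073],"gripper":1},{"linear":[-0.0365,-0.012,0.002],"dr":[0,0,0.073],"gripper":1},{"linear":[-0.037,-0.009,0.002],"dr":[0,0,0.073],"gripper":1},{"linear":[-0.038,-0.006,0.002],"dr":[0,0,0.073],"gripper":1},{"linear":[-0.038,-0.0035,0.002],"dr":[0,0,0.073],"gripper":1}]'
python3 - <<'E'
from h import *
plan((.433,-.1645,.16,-5.5))
E
```

```text
clock: 0.57
tool_pos: [0.2902, 0.4237, 0.2097]
orientation: [0.341, 0.94, 0.002, -0.001]
force: [0.6, 0.5, 0.6]
finger_gap: 0.0867
clock: 0.98
tool_pos: [0.381, 0.2458, 0.1982]
orientation: [0.513, 0.859, 0.002, -0.001]
force: [0.9, 0.3, -0.6]
finger_gap: 0.0872
t 0.98 at [0.381  0.2458 0.1982] yaw 28.3 tilt 0.25 gap 0.0872 F [ 0.9  0.3 -0.6]
-> (0.433, -0.1645, 0.16, -5.5) 11 rows
  lin [-0.0351, -0.0135, 0.0035] dr 0.0537
  lin [-0.0358, -0.0116, 0.0035] dr 0.0537
  lin [-0.0363, -0.0097, 0.0035] dr 0.0537
  lin [-0.0368, -0.0077, 0.0035] dr 0.0537
  lin [-0.0372, -0.0057, 0.0035] dr 0.0537
  lin [-0.0374, -0.0037, 0.0035] dr 0.0537
  lin [-0.0376, -0.0017, 0.0035] dr 0.0537
  lin [-0.0376, 0.0003, 0.0035] dr 0.0537
  lin [-0.0375, 0.0023, 0.0035] dr 0.0537
  lin [-0.0373, 0.0043, 0.0035] dr 0.0537
  lin [-0.0371, 0.0063, 0.0035] dr 0.0537
```

```bash
python3 -m jog '[{"linear":[-0.035,-0.0135,0.0035],"dr":[0,0,0.054],"gripper":1},{"linear":[-0.036,-0.0115,0.0035],"dr":[0,0,0.054],"gripper":1},{"linear":[-0.0365,-0.0095,0.0035],"dr":[0,0,0.054],"gripper":1},{"linear":[-0.037,-0.0075,0.0035],"dr":[0,0,0.054],"gripper":1},{"linear":[-0.037,-0.0055,0.0035],"dr":[0,0,0.054],"gripper":1}]' 
python3 -m jog '[{"linear":[-0.0375,-0.0035,0.0035],"dr":[0,0,0.054],"gripper":1},{"linear":[-0.0375,-0.0015,0.0035],"dr":[0,0,0.054],"gripper":1},{"linear":[-0.0375,0.0005,0.0035],"dr":[0,0,0.054],"gripper":1},{"linear":[-0.0375,0.0025,0.0035],"dr":[0,0,0.054],"gripper":1},{"linear":[-0.0375,0.0045,0.0035],"dr":[0,0,0.054],"gripper":1}]'
python3 - <<'E'
from h import *
plan((.433,-.1645,.16,-5.5))
c=calibration("wrist");print({k:np.round(v,4).tolist() for k,v in c.items()})
p,d=snapshot("wrist");cv2.imwrite("pics/wrist1.png",p[:,:,::-1]);np.save("pics/wrist1.npy",d)
E
```

```text
clock: 1.4
tool_pos: [0.4091, 0.0506, 0.1799]
orientation: [0.629, 0.777, 0.004, 0.001]
force: [0.6, -0.4, -0.4]
finger_gap: 0.0872
clock: 1.82
tool_pos: [0.4288, -0.146, 0.1608]
orientation: [0.733, 0.68, 0.005, 0.001]
force: [-0.4, 0.6, -0.7]
finger_gap: 0.087
t 1.82 at [ 0.4288 -0.146   0.1608] yaw -4.3 tilt 0.57 gap 0.087 F [-0.4  0.6 -0.7]
-> (0.433, -0.1645, 0.16, -5.5) 1 rows
  lin [-0.0181, 0.0056, 0.0008] dr 0.0202
{'intrinsics': [[325.1923, 0.0, 280.3473], [0.0, 325.1923, 209.0243], [0.0, 0.0, 1.0]], 'origin': [0.4316, -0.0816, 0.3224], 'attitude': [0.9921, -0.0386, -0.0008, 0.1197]}
```

View pics/wrist1.png

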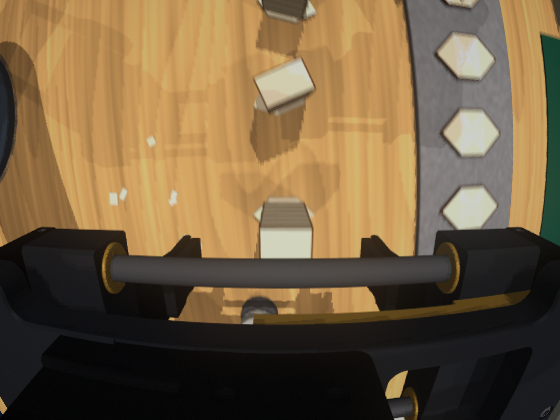

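The wrist view shows pier_94 under the gripper (top face px 260–312, 230–260), pier_78 at (285,85), and footings at (470,210), (470,132) and (467,55). I'll use it to settle the difference between the two fixed cameras, and correct the small tilt.

```bash
cat >> h.py <<'E'
def fish_at(c,uv,z):
    K=np.array(c["intrinsics"]);uv=np.atleast_2d(uv).astype(float);a=(uv-K[:2,2])/K[0,0];r=np.hypot(*a.T);r=np.maximum(r,1e-9)
    ray=np.c_[a*(np.sin(r)/r)[:,None],np.cos(r)]@R.from_quat(c["attitude"]).as_matrix().T
    o=np.array(c["origin"]);return o+ray*((z-o[2])/ray[:,2])[:,None]
def fish_proj(c,P):
    K=np.array(c["intrinsics"]);p=(np.atleast_2d(P)-np.array(c["origin"]))@R.from_quat(c["attitude"]).as_matrix()
    rho=np.hypot(p[:,0],p[:,1]);r=np.arctan2(rho,p[:,2]);return p[:,:2]*(r/rho)[:,None]*K[0,0]+K[:2,2]
def fix(th):
    p,t,M,s=where();D=axes(th).T;print("dr to yaw",th,"upright:",R.from_matrix(M.T@D).as_rotvec().round(4).tolist())
def rect_fish(c,im,z,xs,ys):
    X,Y=np.meshgrid(xs,ys,indexing='ij');uv=fish_proj(c,np.c_[X.ravel(),Y.ravel(),np.full(X.size,z)]).astype(np.float32)
    return cv2.remap(im,uv[:,0].reshape(X.shape),uv[:,1].reshape(X.shape),cv2.INTER_CUBIC)
E
python3 - <<'E'
from h import *
fix(-5.5)
c=calibration("wrist");im=cv2.imread("pics/wrist1.png")
xs=np.linspace(.70,.58,241);ys=np.linspace(.14,-.24,761)
r=rect_fish(c,im,.014,xs,ys);cv2.imwrite("pics/rect_w.png",r);gr=cv2.cvtColor(r,cv2.COLOR_BGR2GRAY)
for y in(-.005,-.089,-.173):
    j=int((.14-y)/.0005);sub=gr[15:225,max(0,j-64):j+64]
    t,_=cv2.threshold(sub,0,255,cv2.THRESH_OTSU);m=(sub>t).astype(np.uint8)
    k,l,st,_=cv2.connectedComponentsWithStats(m);m=(l==(1+st[1:,4].argmax())).astype(np.uint8)
    h=cv2.convexHull(np.argwhere(m)[:,::-1].astype(np.int32));M=cv2.moments(h)
    print(round(700-(M['m01']/M['m00']+15)*.5,1),round(140-(M['m10']/M['m00']+max(0,j-64))*.5,1),np.ptp(np.argwhere(m),axis=0)*.5)
# pier tops in the wrist view at .078
xs=np.linspace(.49,.39,201);ys=np.linspace(0.0,-.10,201);r=rect_fish(c,im,.078,xs,ys)
cv2.imwrite("pics/rect_w78.png",cv2.resize(r,None,fx=2.5,fy=2.5))
E
```

```text
dr to yaw -5.5 upright: [0.0136, 0.0007, 0.0147]
644.1 -15.1 [73.5 44. ]
644.3 -98.8 [73.5 45. ]
644.4 -182.9 [74.  44.5]
```

View pics/rect_w.png

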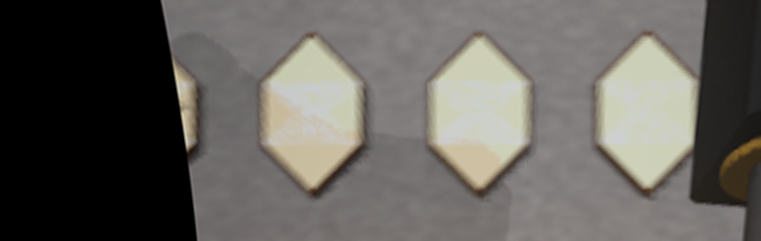

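View pics/rect_w78.png

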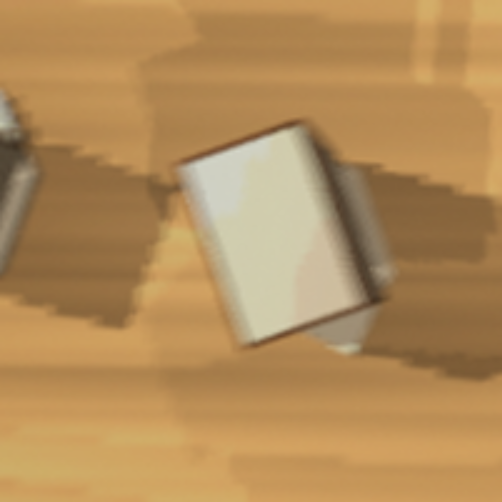

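```bash
cat >> h.py <<'E'
def foots_w(c,im,ylist,x0=.64):
    xs=np.linspace(.70,.58,241);ys=np.linspace(.14,-.24,761)
    gr=cv2.cvtColor(rect_fish(c,im,.014,xs,ys),cv2.COLOR_BGR2GRAY);o=[]
    for y in ylist:
        j=int((.14-y)/.0005);a=max(0,j-64);sub=gr[15:225,a:j+64]
        t,_=cv2.threshold(sub,0,255,cv2.THRESH_OTSU);m=(sub>t).astype(np.uint8)
        k,l,st,_=cv2.connectedComponentsWithStats(m);m=(l==(1+st[1:,4].argmax())).astype(np.uint8)
        h=cv2.convexHull(np.argwhere(m)[:,::-1].astype(np.int32));M=cv2.moments(h)
        o.append((700-(M['m01']/M['m00']+15)*.5,140-(M['m10']/M['m00']+a)*.5));print("wrist foot",np.round(o[-1],1),np.ptp(np.argwhere(m),axis=0)*.5)
E
python3 - <<'E'
from h import *
c=calibration("wrist");print(np.round(c["origin"],4))
c["origin"]=np.array([0.4316,-0.0816,0.3224]);c["attitude"]=np.array([0.9921,-0.0386,-0.0008,0.1197])
im=cv2.imread("pics/wrist1.png");foots_w(c,im,(-.005,-.089,-.173))
plan((.433,-.1645,.16,-5.5))
p,th,M,s=where();print(np.round(s['joint_velocities'],3))
E
```

```text
[ 0.4345 -0.0886  0.322 ]
wrist foot [639.1  -5.4] [73.5 47. ]
wrist foot [639.4 -89.1] [73. 47.]
wrist foot [ 639.4 -172.6] [73.5 47.5]
t 1.87 at [ 0.4321 -0.1543  0.1608] yaw -4.7 tilt 0.78 gap 0.0868 F [ 3.  -4.8  0.4]
-> (0.433, -0.1645, 0.16, -5.5) 1 rows
  lin [-0.0101, 0.0017, 0.0008] dr 0.0147
[ 0.088 -0.021 -0.005  0.045 -0.017  0.043]
```

```bash
python3 -m jog '[{"linear":[-0.0085,0.0015,0.001],"dr":[0.0136,0.0007,0.0147],"gripper":1},{"linear":[0,0,0],"dr":[0,0,0],"gripper":1}]'
python3 - <<'E'
from h import *
c=calibration("wrist")
p,d=snapshot("wrist");cv2.imwrite("pics/wrist2.png",p[:,:,::-1])
c2=calibration("wrist");print(np.array(c["origin"])-np.array(c2["origin"]))
foots_w(c,p[:,:,::-1].copy(),(-.005,-.089,-.173))
plan((.433,-.1645,.054,-5.5));fix(-5.5)
im=p[:,:,::-1].copy()
xs=np.linspace(.48,.38,201);ys=np.linspace(-0.11,-.21,201);r=rect_fish(c,im,.094,xs,ys)
cv2.imwrite("pics/rect_w94.png",cv2.resize(r,None,fx=2.5,fy=2.5))
E
```

```text
clock: 2.03
tool_pos: [0.4335, -0.168, 0.1593]
orientation: [0.743, 0.669, -0.0, 0.001]
force: [0.3, -0.1, -0.0]
finger_gap: 0.0871
[ 9.41141477e-04 -1.60891421e-03  4.81051057e-05]
wrist foot [638.4  -2.8] [75.5 46.5]
wrist foot [638.8 -86.6] [75.5 47. ]
wrist foot [ 639.2 -170.3] [75.5 46.5]
t 2.08 at [ 0.4323 -0.166   0.1592] yaw -5.9 tilt 0.09 gap 0.0872 F [ 0.1 -0.6  0.9]
-> (0.433, -0.1645, 0.054, -5.5) 3 rows
  lin [0.0005, 0.0002, 0.0351] dr -0.0023
  lin [0.0005, 0.0002, 0.0351] dr -0.0023
  lin [0.0005, 0.0002, 0.0351] dr -0.0023
dr to yaw -5.5 upright: [-0.0012, -0.0009, -0.0069]
```

View pics/rect_w94.png

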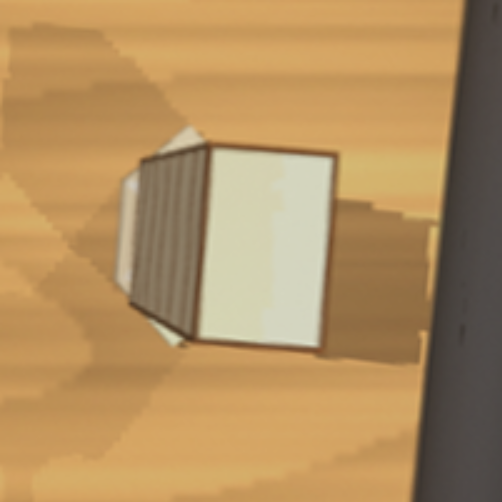

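The wrist view of pier_94's top gives its centre at about (430.7, −163.2) and a yaw of about −4.7°, which agrees with the other cameras to about 2 mm. Moving down to grasp it.

```bash
python3 -m jog '[{"linear":[0.0015,0,0.035],"dr":[-0.001,-0.001,-0.012],"gripper":1},{"linear":[0.0005,0,0.035],"dr":[0,0,0],"gripper":1},{"linear":[0,0,0.034],"dr":[0,0,0],"gripper":1},{"linear":[0,0,0],"dr":[0,0,0],"gripper":1}]'
python3 - <<'E'
from h import *
plan((.432,-.164,.054,-5));fix(-5)
E
```

```text
clock: 2.42
tool_pos: [0.4344, -0.1611, 0.0543]
orientation: [0.737, 0.676, 0.001, 0.003]
force: [-0.5, 0.7, 0.2]
finger_gap: 0.0871
t 2.42 at [ 0.4344 -0.1611  0.0543] yaw -4.9 tilt 0.35 gap 0.0871 F [-0.5  0.7  0.2]
-> (0.432, -0.164, 0.054, -5) 1 rows
  lin [-0.0031, -0.0022, 0.0003] dr 0.0017
dr to yaw -5 upright: [0.0058, 0.0017, 0.0017]
```

```bash
python3 -m jog '[{"linear":[-0.003,-0.002,0],"dr":[0.006,0.0017,0.0017],"gripper":1},{"linear":[0,0,0],"dr":[0,0,0],"gripper":1}]'
python3 - <<'E'
from h import *
plan((.432,-.164,.054,-5));fix(-5)
E
python3 -m jog '[{"linear":[0,0,0],"dr":[0,0,0],"gripper":0.2},{"linear":[0,0,0],"dr":[0,0,0],"gripper":0.2},{"linear":[0,0,0],"dr":[0,0,0],"gripper":0.2},{"linear":[0,0,0],"dr":[0,0,0],"gripper":0.2},{"linear":[0,0,0],"dr":[0,0,0],"gripper":0.2}]' 20
python3 -m jog '[{"linear":[0,0,0],"dr":[0,0,0],"gripper":0.2},{"linear":[0,0,0],"dr":[0,0,0],"gripper":0.2},{"linear":[0,0,0],"dr":[0,0,0],"gripper":0.2}]' 20
```

```text
clock: 2.58
tool_pos: [0.4305, -0.1607, 0.0542]
orientation: [0.736, 0.677, -0.001, -0.003]
force: [1.5, -0.3, 0.1]
finger_gap: 0.087
t 2.58 at [ 0.4305 -0.1607  0.0542] yaw -4.8 tilt 0.38 gap 0.087 F [ 1.5 -0.3  0.1]
-> (0.432, -0.164, 0.054, -5) 1 rows
  lin [-0.0031, 0.0017, 0.0002] dr 0.0038
dr to yaw -5 upright: [-0.0058, -0.0034, 0.0037]
clock: 3.0
tool_pos: [0.4341, -0.1617, 0.0622]
orientation: [0.735, 0.678, 0.001, 0.004]
force: [-0.9, 0.4, -0.8]
finger_gap: 0.0616
clock: 3.25
tool_pos: [0.4348, -0.1623, 0.0638]
orientation: [0.735, 0.678, 0.001, 0.006]
force: [-0.7, 0.2, -0.4]
finger_gap: 0.0416
```

```bash
python3 -m jog '[{"linear":[0,0,0],"dr":[0,0,0],"gripper":0.2},{"linear":[0,0,0],"dr":[0,0,0],"gripper":0.2}]' 20
python3 - <<'E'
from h import *
plan((.432,-.164,.054,-5));fix(-5)
p,d=snapshot("wrist");cv2.imwrite("pics/wrist3.png",p[:,:,::-1])
p,d=snapshot("scene");cv2.imwrite("pics/scene3.png",cv2.resize(p[60:340,120:400,::-1],None,fx=2,fy=2,interpolation=cv2.INTER_CUBIC))
E
```

```text
clock: 3.42
tool_pos: [0.4347, -0.1623, 0.0638]
orientation: [0.735, 0.678, 0.001, 0.005]
force: [-0.5, -0.2, 0.9]
finger_gap: 0.0398
t 3.42 at [ 0.4347 -0.1623  0.0638] yaw -4.7 tilt 0.64 gap 0.0398 F [-0.5 -0.2  0.9]
-> (0.432, -0.164, 0.054, -5) 1 rows
  lin [-0.0019, -0.0025, 0.0098] dr 0.0058
dr to yaw -5 upright: [0.0098, 0.0052, 0.0058]
```

View pics/scene3.png

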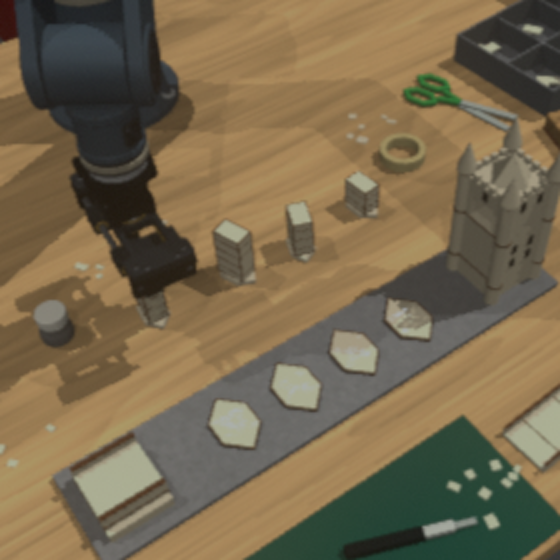

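View pics/wrist3.png

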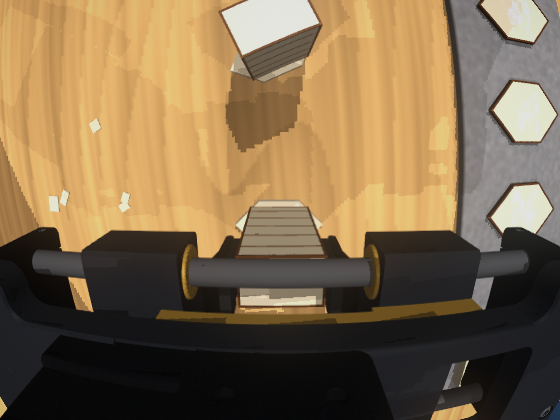

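Gripped: the gap is 39.8 mm on the 40 mm faces. The wrist view shows the shaft centred between the fingers at px (240–325, 205–305). Lifting and carrying to footing 1, next to the tower.

```bash
python3 -m jog '[{"linear":[0,0,-0.02],"dr":[0,0,0],"gripper":0.2},{"linear":[0,0,-0.035],"dr":[0,0,0],"gripper":0.2},{"linear":[0,0,-0.035],"dr":[0,0,0],"gripper":0.2},{"linear":[0,0,-0.03],"dr":[0,0,0],"gripper":0.2},{"linear":[0,0,0],"dr":[0,0,0],"gripper":0.2}]' 20
python3 - <<'E'
from h import *
plan((.638,.0823,.19,.4),step=.03);fix(-4.9)
E
```

```text
clock: 3.93
tool_pos: [0.4318, -0.1607, 0.1849]
orientation: [0.736, 0.677, 0.0, -0.0]
force: [-0.0, -1.6, -0.5]
finger_gap: 0.0401
t 3.93 at [ 0.4318 -0.1607  0.1849] yaw -4.7 tilt 0.02 gap 0.0401 F [-0.  -1.6 -0.5]
-> (0.638, 0.0823, 0.19, 0.4) 11 rows
  lin [0.0236, 0.0169, -0.0005] dr -0.0081
  lin [0.0234, 0.0171, -0.0005] dr -0.0081
  lin [0.0233, 0.0172, -0.0005] dr -0.0081
  lin [0.0231, 0.0174, -0.0005] dr -0.0081
  lin [0.023, 0.0176, -0.0005] dr -0.0081
  lin [0.0228, 0.0178, -0.0005] dr -0.0081
  lin [0.0227, 0.018, -0.0005] dr -0.0081
  lin [0.0226, 0.0182, -0.0005] dr -0.0081
  lin [0.0224, 0.0184, -0.0005] dr -0.0081
  lin [0.0223, 0.0185, -0.0005] dr -0.0081
  lin [0.0221, 0.0187, -0.0005] dr -0.0081
dr to yaw -4.9 upright: [0.0001, -0.0004, 0.0033]
```

```bash
python3 -m jog '[{"linear":[0.0235,0.017,-0.001],"dr":[0,0,-0.008],"gripper":0.2},{"linear":[0.0235,0.017,-0.001],"dr":[0,0,-0.008],"gripper":0.2},{"linear":[0.0235,0.017,-0.001],"dr":[0,0,-0.008],"gripper":0.2},{"linear":[0.023,0.0175,-0.001],"dr":[0,0,-0.008],"gripper":0.2},{"linear":[0.023,0.0175,-0.001],"dr":[0,0,-0.008],"gripper":0.2}]' 20
python3 -m jog '[{"linear":[0.023,0.018,-0.001],"dr":[0,0,-0.008],"gripper":0.2},{"linear":[0.0225,0.018,-0.001],"dr":[0,0,-0.008],"gripper":0.2},{"linear":[0.0225,0.018,-0.001],"dr":[0,0,-0.008],"gripper":0.2},{"linear":[0.0225,0.0185,-0.001],"dr":[0,0,-0.008],"gripper":0.2},{"linear":[0.022,0.0185,-0.001],"dr":[0,0,-0.008],"gripper":0.2}]' 20
python3 - <<'E'
from h import *
plan((.638,.0823,.19,.4),step=.03);fix(.4)
E
```

```text
clock: 4.35
tool_pos: [0.5252, -0.0509, 0.1892]
orientation: [0.725, 0.689, -0.001, 0.0]
force: [-0.3, -0.2, -2.0]
finger_gap: 0.0398
clock: 4.77
tool_pos: [0.6201, 0.0653, 0.1867]
orientation: [0.71, 0.704, -0.005, -0.004]
force: [0.4, -0.8, -0.7]
finger_gap: 0.0399
t 4.77 at [0.6201 0.0653 0.1867] yaw -0.5 tilt 0.74 gap 0.0399 F [ 0.4 -0.8 -0.7]
-> (0.638, 0.0823, 0.19, 0.4) 1 rows
  lin [0.0171, 0.0177, -0.0033] dr -0.016
dr to yaw 0.4 upright: [-0.0128, 0.0008, -0.0159]
```

```bash
python3 -m jog '[{"linear":[0.012,0.013,-0.002],"dr":[-0.0128,0.0008,-0.016],"gripper":0.2},{"linear":[0,0,0],"dr":[0,0,0],"gripper":0.2},{"linear":[0,0,0],"dr":[0,0,0],"gripper":0.2}]' 20
python3 - <<'E'
from h import *
plan((.638,.0823,.19,.4),step=.03);fix(.4)
p,d=snapshot("wrist");cv2.imwrite("pics/wrist4.png",p[:,:,::-1])
p,d=snapshot("scene");cv2.imwrite("pics/scene4.png",cv2.resize(p[60:340,160:440,::-1],None,fx=2,fy=2,interpolation=cv2.INTER_CUBIC))
E
```

```text
clock: 5.02
tool_pos: [0.6354, 0.0833, 0.1835]
orientation: [0.702, 0.712, -0.0, -0.002]
force: [-0.8, -1.0, -0.8]
finger_gap: 0.04
t 5.02 at [0.6354 0.0833 0.1835] yaw 0.8 tilt 0.18 gap 0.04 F [-0.8 -1.  -0.8]
-> (0.638, 0.0823, 0.19, 0.4) 1 rows
  lin [-0.0011, 0.0026, -0.0065] dr 0.0069
dr to yaw 0.4 upright: [-0.0025, -0.0019, 0.0069]
```

View pics/scene4.png

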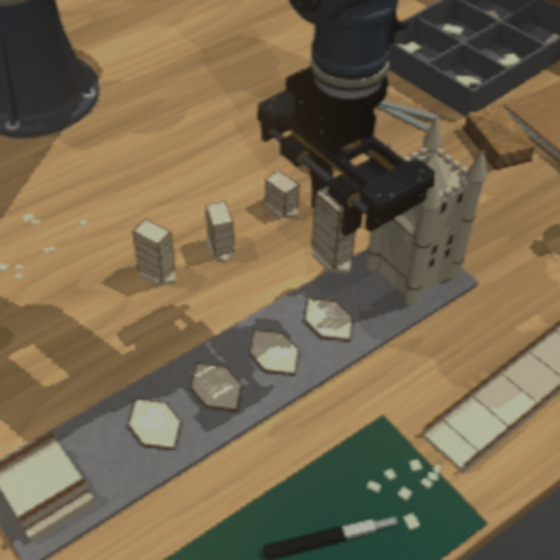

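View pics/wrist4.png

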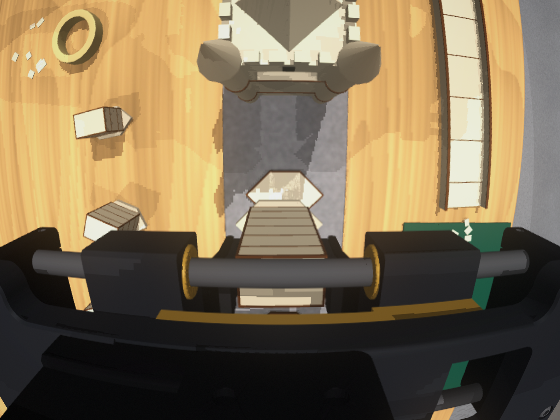

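The wrist view shows the footing straight below the held pier, with its far edge near px row 172 and spanning 247–322, and the tower beyond it. Lowering in two stages.

```bash
python3 -m jog '[{"linear":[-0.001,0.0026,0.028],"dr":[-0.0025,-0.002,0.007],"gripper":0.2},{"linear":[0,0,0.028],"dr":[0,0,0],"gripper":0.2},{"linear":[0,0,0.025],"dr":[0,0,0],"gripper":0.2},{"linear":[0,0,0.010],"dr":[0,0,0],"gripper":0.2},{"linear":[0,0,0],"dr":[0,0,0],"gripper":0.2}]' 20
python3 - <<'E'
from h import *
plan((.638,.0823,.0785,.4),step=.03);fix(.4)
c=calibration("wrist");p,d=snapshot("wrist");im=p[:,:,::-1].copy();cv2.imwrite("pics/wrist5.png",cv2.resize(im[120:270,180:380],None,fx=4,fy=4,interpolation=cv2.INTER_CUBIC))
print(c["origin"],np.array(calibration("wrist")["origin"]))
E
```

```text
clock: 5.53
tool_pos: [0.6353, 0.0755, 0.0915]
orientation: [0.708, 0.706, -0.001, 0.001]
force: [-0.4, 0.5, -1.4]
finger_gap: 0.0398
t 5.53 at [0.6353 0.0755 0.0915] yaw -0.1 tilt 0.11 gap 0.0398 F [-0.4  0.5 -1.4]
-> (0.638, 0.0823, 0.0785, 0.4) 1 rows
  lin [0.0068, 0.0027, 0.013] dr -0.0089
dr to yaw 0.4 upright: [0.0002, 0.0019, -0.0089]
[0.6345077  0.14138535 0.25261711] [0.63457532 0.14133364 0.25335032]
```

View pics/wrist5.png

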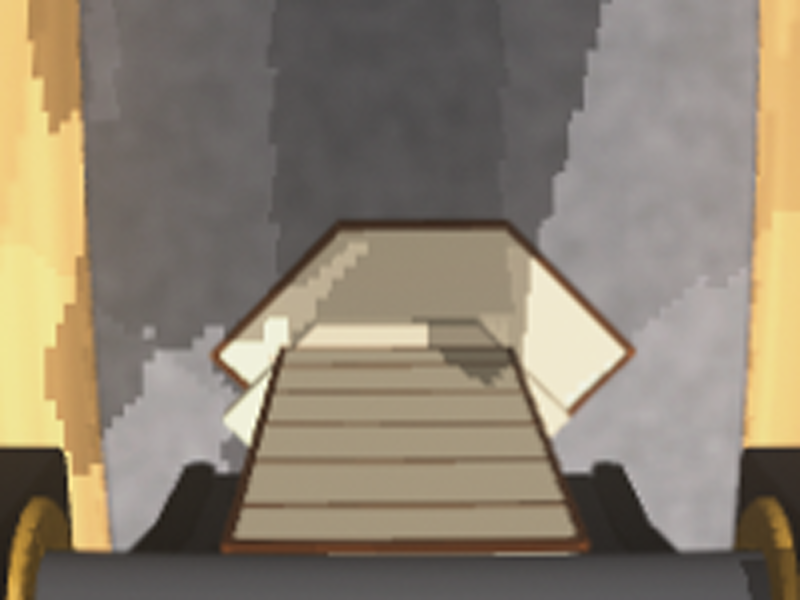

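Run:
```python
from h import *
c=calibration("wrist")
def g(px,z): return (fish_at(c,[[180+a/4-.375,120+b/4-.375] for a,b in px],z)[:,:2]*1000).round(1).tolist()
print("footing tips",g([(213,355),(634,352)],.014),"far edge",g([(338,222),(510,222)],.014))
print("foot tips",g([(223,420),(573,420)],.0337),"far edge",g([(310,323),(482,321)],.0337))
print(where()[0])
```

```text
footing tips [[598.2, 81.3], [678.8, 81.7]] far edge [[622.5, 106.7], [654.5, 106.6]]
foot tips [[602.5, 74.3], [664.7, 74.2]] far edge [[618.4, 91.9], [648.2, 92.2]]
[0.63541677 0.07543636 0.09227615]
```

The view shows the footing tips at crop px (213,355) and (634,352), and the held foot's tips at (223,420) and (573,420). The pier needs +5 mm in x, +7 mm in y and about 0.5° of yaw.

```bash
python3 -m jog '[{"linear":[0.007,0.005,0],"dr":[0,0.002,-0.008],"gripper":0.2},{"linear":[0,0,0],"dr":[0,0,0],"gripper":0.2},{"linear":[0,0,0],"dr":[0,0,0],"gripper":0.2}]' 20
python3 - <<'E'
from h import *
plan((.6402,.0824,.0785,.4),step=.03);fix(.4)
c=calibration("wrist");p,d=snapshot("wrist");im=p[:,:,::-1].copy();cv2.imwrite("pics/wrist6.png",cv2.resize(im[120:270,180:380],None,fx=4,fy=4,interpolation=cv2.INTER_CUBIC))
E
```

```text
clock: 5.83
tool_pos: [0.6425, 0.0817, 0.0957]
orientation: [0.705, 0.709, 0.002, 0.002]
force: [-0.2, 0.1, -0.6]
finger_gap: 0.0399
t 5.83 at [0.6425 0.0817 0.0957] yaw 0.3 tilt 0.29 gap 0.0399 F [-0.2  0.1 -0.6]
-> (0.6402, 0.0824, 0.0785, 0.4) 1 rows
  lin [0.0007, -0.0023, 0.0172] dr -0.0021
dr to yaw 0.4 upright: [0.0051, 0.0001, -0.0021]
```

View pics/wrist6.png

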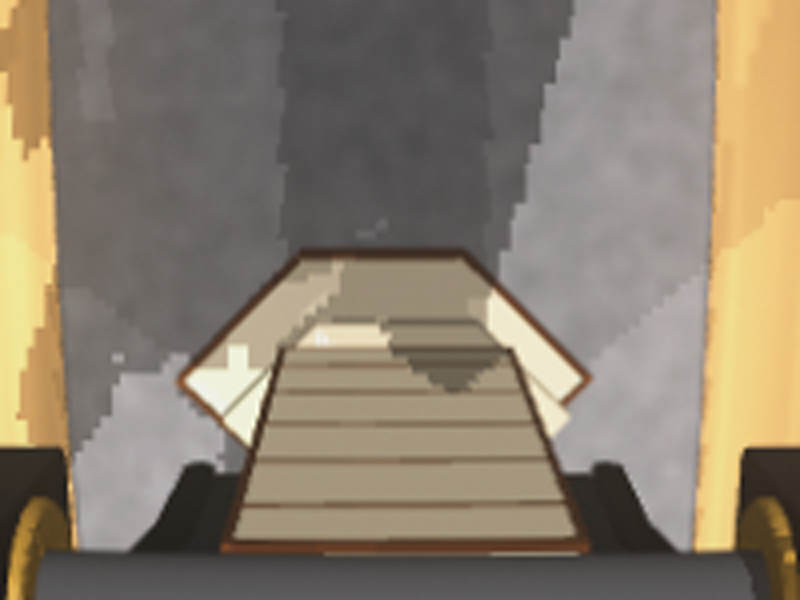

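```bash
cat >> h.py <<'E'
def delta(ftips,fedge,ptips,pedge,zfoot):
    c=calibration("wrist")
    g=lambda px,z:fish_at(c,[[180+a/4-.375,120+b/4-.375] for a,b in px],z)[:,:2]*1000
    T=g(ftips,.014);E=g(fedge,.014);t=g(ptips,zfoot);e=g(pedge,zfoot)
    F=np.array([T[:,0].mean(),(T[:,1].mean()+E[:,1].mean()-25)/2]);P=np.array([t[:,0].mean(),(t[:,1].mean()+e[:,1].mean()-17)/2])
    print("footing",F.round(1),"y tips/edge",T[:,1].mean().round(1),(E[:,1].mean()-25).round(1),"foot",P.round(1),"y tips/edge",t[:,1].mean().round(1),(e[:,1].mean()-17).round(1),"len",np.ptp(T[:,0]).round(1),np.ptp(t[:,0]).round(1))
    an=lambda Q:np.degrees(np.arctan2(Q[1,1]-Q[0,1],Q[1,0]-Q[0,0])).round(2)
    print("move",(F-P).round(1),"yaw footing",an(T),an(E),"foot",an(t),an(e));print("tool",where()[0].round(4))
E
python3 - <<'E'
from h import *
delta([(180,381),(592,378)],[(300,252),(466,252)],[(223,418),(571,418)],[(310,322),(480,320)],.0957-.0638+.006)
E
```

```text
footing [639.3  81.9] y tips/edge 81.9 81.9 foot [641.4  81.5] y tips/edge 81.3 81.8 len 80.5 61.6
move [-2.1  0.4] yaw footing 0.56 0.1 foot 0.11 0.82
tool [0.6431 0.0818 0.096 ]
```

```bash
python3 -m jog '[{"linear":[0.0005,-0.0025,0.006],"dr":[0.005,0,0],"gripper":0.2},{"linear":[0,0,0.006],"dr":[0,0,0],"gripper":0.2},{"linear":[0,0,0.001],"dr":[0,0,0],"gripper":0.2}]' 20
python3 - <<'E'
from h import *
plan((.6408,.0824,.0785,.4),step=.03);fix(.4)
c=calibration("wrist");p,d=snapshot("wrist");im=p[:,:,::-1].copy();cv2.imwrite("pics/wrist7.png",cv2.resize(im[120:270,180:380],None,fx=4,fy=4,interpolation=cv2.INTER_CUBIC))
E
```

```text
clock: 6.13
tool_pos: [0.6425, 0.0827, 0.0853]
orientation: [0.705, 0.709, 0.002, 0.003]
force: [-0.4, 0.3, -1.2]
finger_gap: 0.0401
t 6.13 at [0.6425 0.0827 0.0853] yaw 0.3 tilt 0.42 gap 0.0401 F [-0.4  0.3 -1.2]
-> (0.6408, 0.0824, 0.0785, 0.4) 1 rows
  lin [-0.0003, -0.0017, 0.0068] dr -0.0014
dr to yaw 0.4 upright: [0.0073, 0.0004, -0.0014]
```

View pics/wrist7.png

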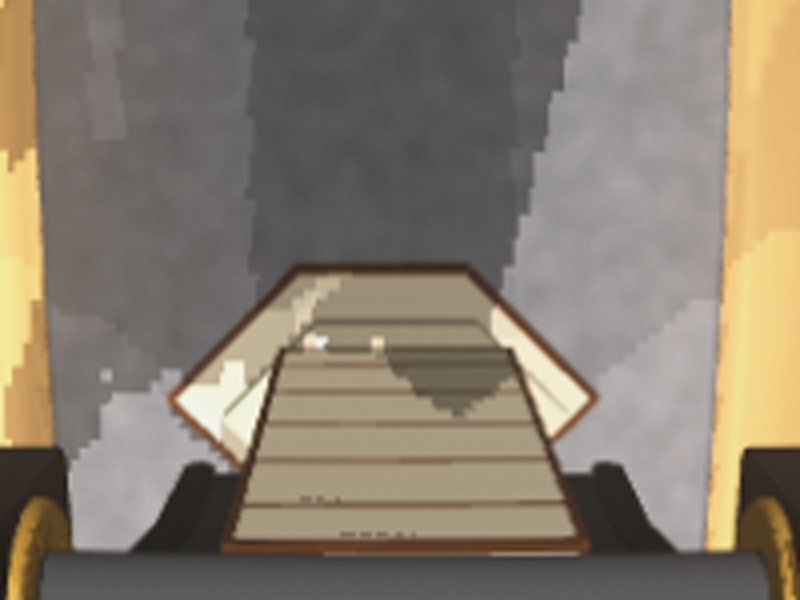

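Run:
```python
from h import *
delta([(168,400),(598,398)],[(296,267),(470,267)],[(223,418),(572,418)],[(310,322),(480,321)],.0853-.0638+.006)
```

```text
footing [638.2  81.8] y tips/edge 81.9 81.8 foot [640.9  82.5] y tips/edge 82.2 82.7 len 80.7 61.7
move [-2.7 -0.6] yaw footing 0.44 0.14 foot 0.14 0.51
tool [0.6424 0.0827 0.0853]
```

```bash
python3 -m jog '[{"linear":[-0.0006,-0.003,0],"dr":[0.0073,0,0],"gripper":0.2},{"linear":[0,0,0.002],"dr":[0,0,0],"gripper":0.2},{"linear":[0,0,0.001],"dr":[0,0,0],"gripper":0.2}]' 20
python3 - <<'E'
from h import *
plan((.6398,.082,.0785,.4),step=.03);fix(.4)
E
```

```text
clock: 6.43
tool_pos: [0.6389, 0.0822, 0.082]
orientation: [0.705, 0.709, -0.001, -0.0]
force: [0.3, 1.1, -1.0]
finger_gap: 0.0398
t 6.43 at [0.6389 0.0822 0.082 ] yaw 0.3 tilt 0.08 gap 0.0398 F [ 0.3  1.1 -1. ]
-> (0.6398, 0.082, 0.0785, 0.4) 1 rows
  lin [-0.0002, 0.0009, 0.0035] dr -0.0012
dr to yaw 0.4 upright: [-0.0014, 0.0003, -0.0012]
```

```bash
python3 -m jog '[{"linear":[0,0.0005,0.003],"dr":[-0.0014,0,0],"gripper":0.2},{"linear":[0,0,0.002],"dr":[0,0,0],"gripper":0.2},{"linear":[0,0,0.001],"dr":[0,0,0],"gripper":0.2}]' 20
python3 - <<'E'
from h import *
plan((.6398,.082,.0785,.4),step=.03);fix(.4)
c=calibration("wrist");p,d=snapshot("wrist");im=p[:,:,::-1].copy();cv2.imwrite("pics/wrist8.png",cv2.resize(im[120:270,180:380],None,fx=4,fy=4,interpolation=cv2.INTER_CUBIC))
E
```

```text
clock: 6.68
tool_pos: [0.6388, 0.0823, 0.0775]
orientation: [0.705, 0.709, -0.001, -0.0]
force: [-2.3, -0.1, 7.7]
finger_gap: 0.0399
t 6.68 at [0.6388 0.0823 0.0775] yaw 0.3 tilt 0.08 gap 0.0399 F [-2.3 -0.1  7.7]
-> (0.6398, 0.082, 0.0785, 0.4) 1 rows
  lin [-0.0003, 0.001, -0.001] dr -0.0012
dr to yaw 0.4 upright: [-0.0015, 0.0002, -0.0012]
```

View pics/wrist8.png

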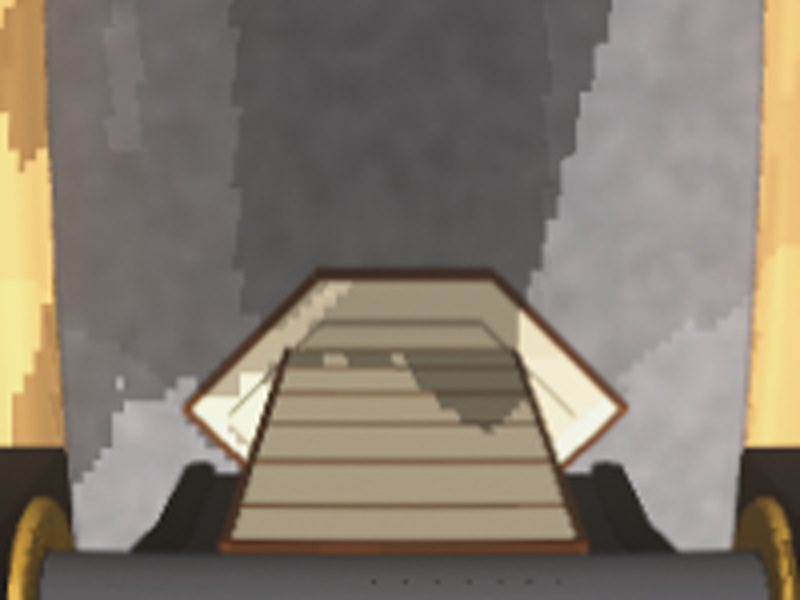

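Run:
```python
from h import *
delta([(184,409),(628,408)],[(316,271),(494,271)],[(229,416),(577,416)],[(318,322),(482,321)],.020)
```

```text
footing [638.4  81.9] y tips/edge 81.8 82.1 foot [637.8  82.3] y tips/edge 82.2 82.3 len 80.7 61.4
move [ 0.5 -0.3] yaw footing 0.42 0.29 foot 0.29 0.64
tool [0.6389 0.0823 0.0775]
```

Seated with about 8 N of contact, and 0.6 mm off centre. Releasing.

```bash
python3 -m jog '[{"linear":[0,0,0],"dr":[0,0,0],"gripper":1},{"linear":[0,0,0],"dr":[0,0,0],"gripper":1},{"linear":[0,0,0],"dr":[0,0,0],"gripper":1},{"linear":[0,0,0],"dr":[0,0,0],"gripper":1},{"linear":[0,0,0],"dr":[0,0,0],"gripper":1}]' 20
python3 -m jog '[{"linear":[0,0,0],"dr":[0,0,0],"gripper":1},{"linear":[0,0,-0.01],"dr":[0,0,0],"gripper":1},{"linear":[0,0,-0.035],"dr":[0,0,0],"gripper":1},{"linear":[0,0,-0.035],"dr":[0,0,0],"gripper":1},{"linear":[0,0,-0.03],"dr":[0,0,0],"gripper":1}]' 20
python3 - <<'E'
from h import *
plan((.440,-.045,.15,20),step=.038);fix(.4)
E
```

```text
clock: 7.15
tool_pos: [0.6397, 0.0822, 0.0779]
orientation: [0.705, 0.709, 0.0, 0.0]
force: [-0.7, -0.6, 0.8]
finger_gap: 0.0655
clock: 7.57
tool_pos: [0.6338, 0.0822, 0.1832]
orientation: [0.705, 0.709, -0.007, -0.007]
force: [0.1, 0.0, -0.8]
finger_gap: 0.0867
t 7.57 at [0.6338 0.0822 0.1832] yaw 0.3 tilt 1.16 gap 0.0867 F [ 0.1  0.  -0.8]
-> (0.44, -0.045, 0.15, 20) 7 rows
  lin [-0.018, -0.0278, 0.0047] dr -0.0491
  lin [-0.0166, -0.0286, 0.0047] dr -0.0491
  lin [-0.0152, -0.0294, 0.0047] dr -0.0491
  lin [-0.0137, -0.0301, 0.0047] dr -0.0491
  lin [-0.0123, -0.0308, 0.0047] dr -0.0491
  lin [-0.0107, -0.0313, 0.0047] dr -0.0491
  lin [-0.0092, -0.0318, 0.0047] dr -0.0491
dr to yaw 0.4 upright: [-0.0203, -0.0007, -0.0016]
```

```bash
python3 -m jog '[{"linear":[-0.018,-0.028,0],"dr":[-0.02,0,-0.049],"gripper":1},{"linear":[-0.0165,-0.0285,0.005],"dr":[0,0,-0.049],"gripper":1},{"linear":[-0.015,-0.0295,0.005],"dr":[0,0,-0.049],"gripper":1},{"linear":[-0.0135,-0.030,0.005],"dr":[0,0,-0.049],"gripper":1},{"linear":[-0.0125,-0.031,0.005],"dr":[0,0,-0.049],"gripper":1}]'
python3 -m jog '[{"linear":[-0.0105,-0.031,0.005],"dr":[0,0,-0.049],"gripper":1},{"linear":[-0.009,-0.032,0.005],"dr":[0,0,-0.045],"gripper":1},{"linear":[0,0,0],"dr":[0,0,0],"gripper":1}]'
python3 - <<'E'
from h import *
plan((.440,-.045,.040,19.7),step=.038);fix(19.7)
p,d=snapshot("scene");cv2.imwrite("pics/scene9.png",cv2.resize(p[60:340,120:400,::-1],None,fx=2,fy=2,interpolation=cv2.INTER_CUBIC))
E
```

```text
clock: 7.98
tool_pos: [0.5087, -0.0094, 0.1765]
orientation: [0.606, 0.795, 0.012, 0.018]
force: [-0.1, -0.8, 0.8]
finger_gap: 0.087
clock: 8.23
tool_pos: [0.4461, -0.0483, 0.1651]
orientation: [0.566, 0.824, 0.01, 0.017]
force: [-0.3, 0.7, -0.5]
finger_gap: 0.0869
t 8.23 at [ 0.4461 -0.0483  0.1651] yaw 21.1 tilt 2.22 gap 0.0869 F [-0.3  0.7 -0.5]
-> (0.44, -0.045, 0.04, 19.7) 4 rows
  lin [0.0013, -0.0011, 0.0313] dr 0.0062
  lin [0.0013, -0.0011, 0.0313] dr 0.0062
  lin [0.0013, -0.0011, 0.0313] dr 0.0062
  lin [0.0013, -0.0011, 0.0313] dr 0.0062
dr to yaw 19.7 upright: [0.0355, 0.0154, 0.0244]
```

View pics/scene9.png

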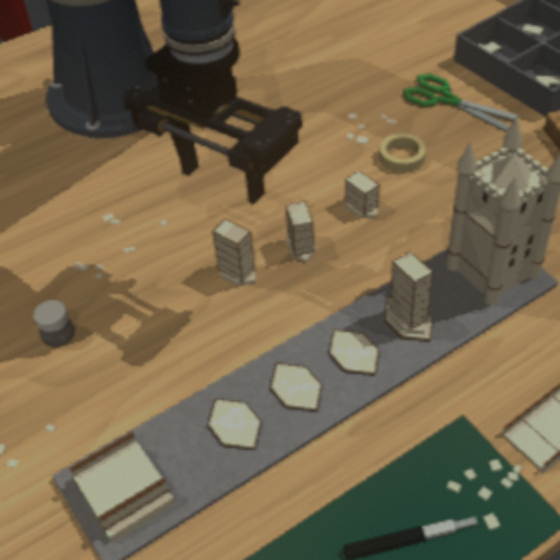

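pier_94 stands on the tower-side footing (crop px 410,290), with piers 78, 62 and 46 still at (235,250), (298,230) and (362,193). Levelling the tool, then descending on pier_78.

```bash
python3 -m jog '[{"linear":[0.0045,-0.005,0.010],"dr":[0.0355,0.0154,0.0244],"gripper":1},{"linear":[0,0,0.01],"dr":[0,0,0],"gripper":1},{"linear":[0,0,0],"dr":[0,0,0],"gripper":1}]'
python3 - <<'E'
from h import *
plan((.440,-.045,.038,19.7),step=.038);fix(19.7)
E
```

```text
clock: 8.53
tool_pos: [0.4478, -0.0472, 0.1483]
orientation: [0.579, 0.815, 0.002, 0.006]
force: [-0.1, 0.4, -0.0]
finger_gap: 0.0871
t 8.53 at [ 0.4478 -0.0472  0.1483] yaw 19.2 tilt 0.78 gap 0.0871 F [-0.1  0.4 -0. ]
-> (0.44, -0.045, 0.038, 19.7) 3 rows
  lin [0.0015, -0.0022, 0.0368] dr -0.0026
  lin [0.0015, -0.0022, 0.0368] dr -0.0026
  lin [0.0015, -0.0022, 0.0368] dr -0.0026
dr to yaw 19.7 upright: [0.0113, 0.0076, -0.0079]
```

```bash
python3 -m jog '[{"linear":[0.0045,-0.0065,0.025],"dr":[0.0113,0.0076,-0.008],"gripper":1},{"linear":[0,0,0.03],"dr":[0,0,0],"gripper":1},{"linear":[0,0,0.03],"dr":[0,0,0],"gripper":1},{"linear":[0,0,0.02],"dr":[0,0,0],"gripper":1},{"linear":[0,0,0],"dr":[0,0,0],"gripper":1}]'
python3 - <<'E'
from h import *
plan((.440,-.045,.038,19.7),step=.038);fix(19.7)
E
```

```text
clock: 8.95
tool_pos: [0.4547, -0.0467, 0.0448]
orientation: [0.575, 0.818, 0.003, 0.011]
force: [-0.4, -0.2, 0.2]
finger_gap: 0.087
t 8.95 at [ 0.4547 -0.0467  0.0448] yaw 19.8 tilt 1.35 gap 0.087 F [-0.4 -0.2  0.2]
-> (0.44, -0.045, 0.038, 19.7) 1 rows
  lin [0.0066, -0.0133, 0.0068] dr 0.0023
dr to yaw 19.7 upright: [0.0186, 0.0144, 0.0022]
```

```bash
python3 -m jog '[{"linear":[0.0066,-0.0133,0.003],"dr":[0.0186,0.0144,0.002],"gripper":1},{"linear":[0,0,0.002],"dr":[0,0,0],"gripper":1},{"linear":[0,0,0],"dr":[0,0,0],"gripper":1}]'
python3 - <<'E'
from h import *
plan((.440,-.045,.038,19.7),step=.038);fix(19.7)
E
```

```text
clock: 9.2
tool_pos: [0.4421, -0.0447, 0.0406]
orientation: [0.575, 0.818, 0.0, 0.001]
force: [0.7, 0.5, 1.0]
finger_gap: 0.0871
t 9.2 at [ 0.4421 -0.0447  0.0406] yaw 19.8 tilt 0.09 gap 0.0871 F [0.7 0.5 1. ]
-> (0.44, -0.045, 0.038, 19.7) 1 rows
  lin [0.0004, -0.002, 0.0026] dr 0.0015
dr to yaw 19.7 upright: [0.0013, 0.0009, 0.0015]
```

```bash
python3 -m jog '[{"linear":[0,-0.001,0.001],"dr":[0,0,0],"gripper":0.2},{"linear":[0,0,0],"dr":[0,0,0],"gripper":0.2},{"linear":[0,0,0],"dr":[0,0,0],"gripper":0.2},{"linear":[0,0,0],"dr":[0,0,0],"gripper":0.2},{"linear":[0,0,0],"dr":[0,0,0],"gripper":0.2}]' 20
python3 -m jog '[{"linear":[0,0,0],"dr":[0,0,0],"gripper":0.2},{"linear":[0,0,0],"dr":[0,0,0],"gripper":0.2},{"linear":[0,0,0],"dr":[0,0,0],"gripper":0.2},{"linear":[0,0,0],"dr":[0,0,0],"gripper":0.2},{"linear":[0,0,0],"dr":[0,0,0],"gripper":0.2}]' 20
python3 - <<'E'
from h import *
plan((.638,-.0024,.20,.4),step=.03);fix(.4)
E
```

```text
clock: 9.62
tool_pos: [0.4437, -0.0459, 0.0435]
orientation: [0.575, 0.818, 0.001, 0.005]
force: [-0.7, -1.0, -0.4]
finger_gap: 0.0615
clock: 10.03
tool_pos: [0.444, -0.0461, 0.0441]
orientation: [0.575, 0.818, 0.002, 0.005]
force: [-0.5, -0.5, 1.3]
finger_gap: 0.0399
t 10.03 at [ 0.444  -0.0461  0.0441] yaw 19.8 tilt 0.65 gap 0.0399 F [-0.5 -0.5  1.3]
-> (0.638, -0.0024, 0.2, 0.4) 9 rows
  lin [-0.0027, 0.0219, -0.0173] dr 0.0376
  lin [-0.0019, 0.022, -0.0173] dr 0.0376
  lin [-0.0011, 0.0221, -0.0173] dr 0.0376
  lin [-0.0002, 0.0221, -0.0173] dr 0.0376
  lin [0.0006, 0.0221, -0.0173] dr 0.0376
  lin [0.0014, 0.0221, -0.0173] dr 0.0376
  lin [0.0022, 0.022, -0.0173] dr 0.0376
  lin [0.0031, 0.0219, -0.0173] dr 0.0376
  lin [0.0039, 0.0218, -0.0173] dr 0.0376
dr to yaw 0.4 upright: [0.01, 0.0056, 0.338]
```

```bash
python3 -m jog '[{"linear":[0,0,-0.015],"dr":[0,0,0],"gripper":0.2},{"linear":[0,0,-0.025],"dr":[0,0,0],"gripper":0.2},{"linear":[-0.0027,0.022,-0.017],"dr":[0.003,0.002,0.038],"gripper":0.2},{"linear":[-0.002,0.022,0],"dr":[0.003,0.002,0.038],"gripper":0.2},{"linear":[-0.001,0.022,0],"dr":[0.003,0.002,0.038],"gripper":0.2}]' 20
python3 -m jog '[{"linear":[0,0.022,0],"dr":[0,0,0.038],"gripper":0.2},{"linear":[0.001,0.022,0],"dr":[0,0,0.038],"gripper":0.2},{"linear":[0.0015,0.022,0],"dr":[0,0,0.038],"gripper":0.2},{"linear":[0.002,0.022,0],"dr":[0,0,0.038],"gripper":0.2},{"linear":[0.003,0.020,0],"dr":[0,0,0.03],"gripper":0.2}]' 20
python3 - <<'E'
from h import *
plan((.638,-.0024,.075,.4),step=.03);fix(.4)
E
```

```text
clock: 10.45
tool_pos: [0.5013, -0.0296, 0.1014]
orientation: [0.624, 0.782, -0.003, -0.008]
force: [-0.5, -0.3, -0.7]
finger_gap: 0.0397
clock: 10.87
tool_pos: [0.611, -0.0047, 0.0998]
orientation: [0.696, 0.718, -0.004, -0.008]
force: [0.6, 0.1, -0.1]
finger_gap: 0.0399
t 10.87 at [ 0.611  -0.0047  0.0998] yaw 1.8 tilt 1.0 gap 0.0399 F [ 0.6  0.1 -0.1]
-> (0.638, -0.0024, 0.075, 0.4) 2 rows
  lin [0.0007, 0.0135, 0.0124] dr 0.0125
  lin [0.0009, 0.0135, 0.0124] dr 0.0125
dr to yaw 0.4 upright: [-0.0167, -0.0052, 0.025]
```

```bash
python3 -m jog '[{"linear":[0,0.012,0.008],"dr":[-0.012,-0.004,0.017],"gripper":0.2},{"linear":[0.001,0.010,0.008],"dr":[0,0,0.006],"gripper":0.2},{"linear":[0,0,0.005],"dr":[0,0,0],"gripper":0.2},{"linear":[0,0,0],"dr":[0,0,0],"gripper":0.2}]' 20
python3 - <<'E'
from h import *
plan((.638,-.0035,.075,.4),step=.03);fix(.4)
c=calibration("wrist");p,d=snapshot("wrist");im=p[:,:,::-1].copy();cv2.imwrite("pics/wrist10.png",cv2.resize(im[120:270,180:380],None,fx=4,fy=4,interpolation=cv2.INTER_CUBIC))
E
```

```text
clock: 11.2
tool_pos: [0.6381, -0.0018, 0.0765]
orientation: [0.704, 0.71, 0.0, -0.0]
force: [-0.9, 0.0, -1.7]
finger_gap: 0.0401
t 11.2 at [ 0.6381 -0.0018  0.0765] yaw 0.5 tilt 0.04 gap 0.0401 F [-0.9  0.  -1.7]
-> (0.638, -0.0035, 0.075, 0.4) 1 rows
  lin [-0.0017, -0.0001, 0.0015] dr 0.002
dr to yaw 0.4 upright: [-0.0003, -0.0007, 0.002]
```

View pics/wrist10.png

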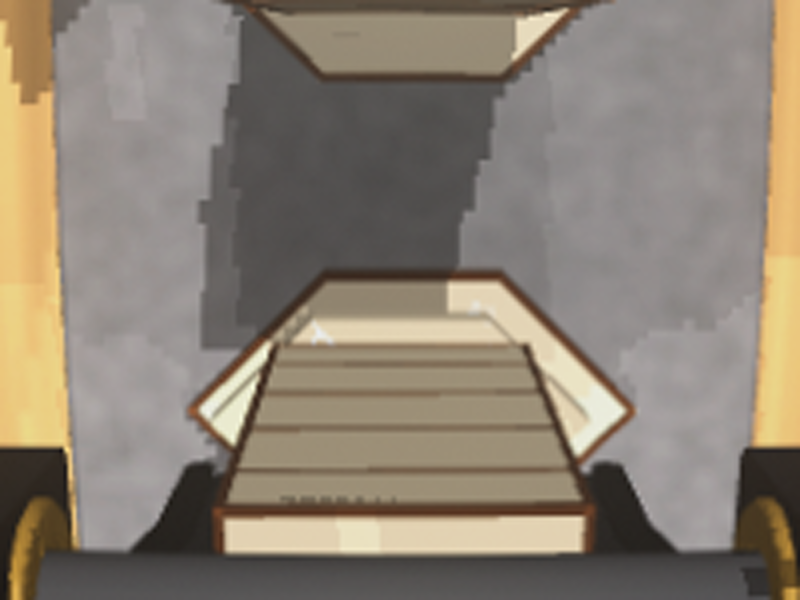

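Run:
```python
from h import *
delta([(190,410),(634,410)],[(324,273),(503,273)],[(213,416),(590,418)],[(308,317),(490,316)],.0384)
```

```text
footing [639.   -2.3] y tips/edge -2.4 -2.3 foot [637.1   3.4] y tips/edge 3.6 3.2 len 80.5 60.8
move [ 2.  -5.7] yaw footing 0.42 0.45 foot 0.11 0.75
tool [ 0.6383 -0.0019  0.0769]
```

```bash
python3 -m jog '[{"linear":[-0.0045,0.0018,0.004],"dr":[0,0,0],"gripper":0.2},{"linear":[0,0,0.005],"dr":[0,0,0],"gripper":0.2},{"linear":[0,0,0.004],"dr":[0,0,0],"gripper":0.2},{"linear":[0,0,0],"dr":[0,0,0],"gripper":0.2}]' 20
python3 - <<'E'
from h import *
plan((.638,-.007,.060,.4),step=.03);fix(.4)
c=calibration("wrist");p,d=snapshot("wrist");im=p[:,:,::-1].copy();cv2.imwrite("pics/wrist11.png",cv2.resize(im[120:270,180:380],None,fx=4,fy=4,interpolation=cv2.INTER_CUBIC))
E
```

```text
clock: 11.58
tool_pos: [0.6374, -0.0073, 0.0631]
orientation: [0.704, 0.71, -0.001, -0.001]
force: [0.1, -0.5, -1.4]
finger_gap: 0.0398
t 11.58 at [ 0.6374 -0.0073  0.0631] yaw 0.5 tilt 0.16 gap 0.0398 F [ 0.1 -0.5 -1.4]
-> (0.638, -0.007, 0.06, 0.4) 1 rows
  lin [0.0003, 0.0006, 0.0031] dr 0.0014
dr to yaw 0.4 upright: [-0.0026, -0.0009, 0.0013]
```

View pics/wrist11.png

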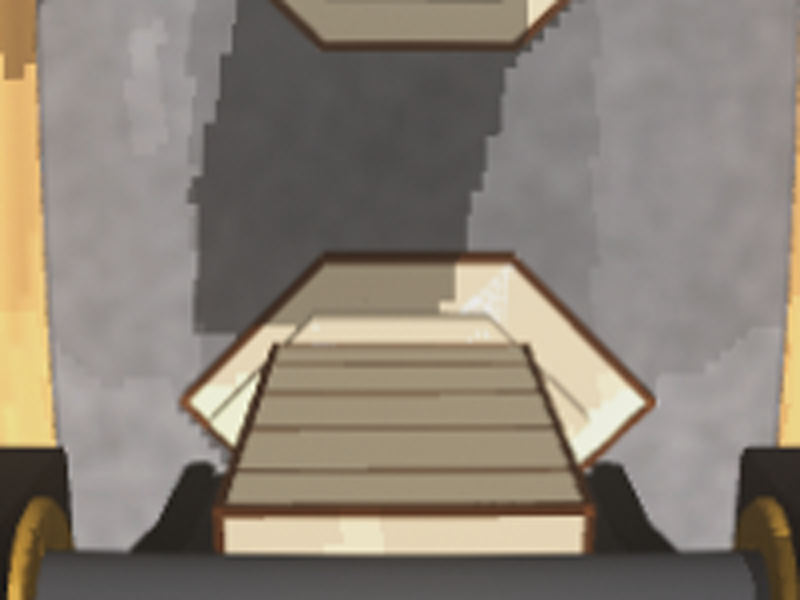

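Run:
```python
from h import *
delta([(180,402),(656,402)],[(324,257),(517,257)],[(213,416),(590,418)],[(310,317),(488,316)],.0631-.0441+.006)
```

```text
footing [638.9  -2.4] y tips/edge -2.3 -2.5 foot [636.1  -1.9] y tips/edge -1.7 -2.2 len 81.1 60.8
move [ 2.8 -0.5] yaw footing 0.44 0.48 foot 0.14 0.77
tool [ 0.6374 -0.0073  0.0634]
```

```bash
python3 -m jog '[{"linear":[-0.0005,0.0026,0],"dr":[-0.002,0,0],"gripper":0.2},{"linear":[0,0,0.003],"dr":[0,0,0],"gripper":0.2},{"linear":[0,0,0.003],"dr":[0,0,0],"gripper":0.2},{"linear":[0,0,0.002],"dr":[0,0,0],"gripper":0.2}]' 20
python3 - <<'E'
from h import *
plan((.6398,-.0077,.058,.4),step=.03);fix(.4)
c=calibration("wrist");p,d=snapshot("wrist");im=p[:,:,::-1].copy();cv2.imwrite("pics/wrist12.png",cv2.resize(im[120:270,180:380],None,fx=4,fy=4,interpolation=cv2.INTER_CUBIC))
E
```

```text
clock: 11.97
tool_pos: [0.6404, -0.008, 0.0579]
orientation: [0.704, 0.71, 0.0, -0.0]
force: [-6.9, 1.6, 22.2]
finger_gap: 0.0398
t 11.97 at [ 0.6404 -0.008   0.0579] yaw 0.5 tilt 0.05 gap 0.0398 F [-6.9  1.6 22.2]
-> (0.6398, -0.0077, 0.058, 0.4) 1 rows
  lin [0.0003, -0.0006, -0.0001] dr 0.0012
dr to yaw 0.4 upright: [0.0006, -0.0007, 0.0012]
```

View pics/wrist12.png

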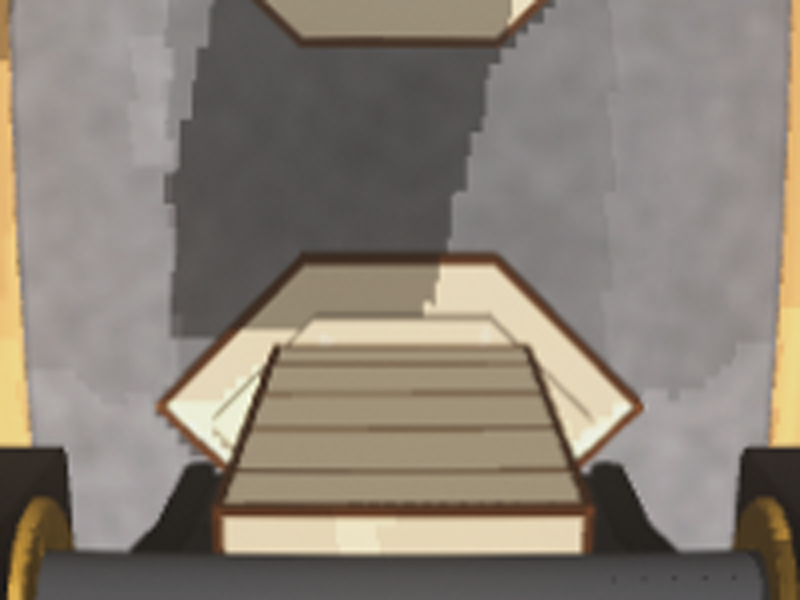

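```bash
python3 - <<'E'
from h import *
delta([(157,407),(643,407)],[(302,258),(497,258)],[(213,416),(592,418)],[(314,317),(490,316)],.020)
E
python3 -m jog '[{"linear":[0,0,-0.001],"dr":[0,0,0],"gripper":0.2}]' 20
```

```text
footing [638.9  -2.5] y tips/edge -2.4 -2.5 foot [639.3  -2.5] y tips/edge -2.3 -2.8 len 80.8 61.0
move [-0.4  0.1] yaw footing 0.4 0.39 foot 0.08 0.73
tool [ 0.6403 -0.008   0.058 ]
clock: 12.1
tool_pos: [0.6403, -0.0079, 0.0596]
orientation: [0.704, 0.71, 0.0, 0.0]
force: [0.1, 0.8, -0.2]
finger_gap: 0.0401
```

Centred to 0.4 mm. Releasing, lifting and heading for pier_62.

```bash
python3 -m jog '[{"linear":[0,0,0.001],"dr":[0,0,0],"gripper":0.2},{"linear":[0,0,0],"dr":[0,0,0],"gripper":1},{"linear":[0,0,0],"dr":[0,0,0],"gripper":1},{"linear":[0,0,0],"dr":[0,0,0],"gripper":1},{"linear":[0,0,0],"dr":[0,0,0],"gripper":1}]' 20
python3 -m jog '[{"linear":[0,0,0],"dr":[0,0,0],"gripper":1},{"linear":[0,0,-0.01],"dr":[0,0,0],"gripper":1},{"linear":[0,0,-0.035],"dr":[0,0,0],"gripper":1},{"linear":[0,0,-0.035],"dr":[0,0,0],"gripper":1},{"linear":[0,0,-0.02],"dr":[0,0,0],"gripper":1}]' 20
python3 - <<'E'
from h import *
plan((.450,.0493,.12,-20),step=.035);fix(.4)
E
```

```text
clock: 12.52
tool_pos: [0.6411, -0.0078, 0.0586]
orientation: [0.704, 0.71, 0.001, 0.001]
force: [0.1, -0.0, -0.5]
finger_gap: 0.0586
clock: 12.93
tool_pos: [0.6363, -0.0072, 0.1558]
orientation: [0.704, 0.71, -0.004, -0.006]
force: [0.7, -0.1, -0.3]
finger_gap: 0.0854
t 12.93 at [ 0.6363 -0.0072  0.1558] yaw 0.5 tilt 0.78 gap 0.0854 F [ 0.7 -0.1 -0.3]
-> (0.45, 0.0493, 0.12, -20) 6 rows
  lin [0.0097, -0.031, 0.006] dr 0.0596
  lin [0.0078, -0.0315, 0.006] dr 0.0596
  lin [0.0059, -0.0319, 0.006] dr 0.0596
  lin [0.004, -0.0322, 0.006] dr 0.0596
  lin [0.0021, -0.0324, 0.006] dr 0.0596
  lin [0.0002, -0.0324, 0.006] dr 0.0596
dr to yaw 0.4 upright: [-0.0133, -0.0034, 0.0013]
```

```bash
python3 -m jog '[{"linear":[0.0095,-0.031,0],"dr":[0,0,0.06],"gripper":1},{"linear":[0.008,-0.0315,0.006],"dr":[0,0,0.06],"gripper":1},{"linear":[0.006,-0.032,0.006],"dr":[0,0,0.06],"gripper":1},{"linear":[0.004,-0.032,0.006],"dr":[0,0,0.06],"gripper":1},{"linear":[0.002,-0.0325,0.006],"dr":[0,0,0.06],"gripper":1}]'
python3 -m jog '[{"linear":[0,-0.020,0.006],"dr":[0,0,0.05],"gripper":1},{"linear":[0,0,0],"dr":[0,0,0],"gripper":1},{"linear":[0,0,0],"dr":[0,0,0],"gripper":1}]'
python3 - <<'E'
from h import *
plan((.450,.0493,.026,-20.3),step=.038);fix(-20.3)
c=calibration("wrist");p,d=snapshot("wrist");cv2.imwrite("pics/wrist13.png",p[:,:,::-1])
E
```

```text
clock: 13.35
tool_pos: [0.4934, 0.0376, 0.1439]
orientation: [0.807, 0.59, 0.009, 0.009]
force: [-0.2, 0.2, -0.6]
finger_gap: 0.0868
clock: 13.6
tool_pos: [0.4645, 0.0464, 0.1382]
orientation: [0.822, 0.57, 0.006, 0.006]
force: [1.1, -0.2, 0.9]
finger_gap: 0.0866
t 13.6 at [0.4645 0.0464 0.1382] yaw -20.6 tilt 0.97 gap 0.0866 F [ 1.1 -0.2  0.9]
-> (0.45, 0.0493, 0.026, -20.3) 3 rows
  lin [-0.0008, -0.0049, 0.0374] dr -0.0015
  lin [-0.0008, -0.0049, 0.0374] dr -0.0015
  lin [-0.0008, -0.0049, 0.0374] dr -0.0015
dr to yaw -20.3 upright: [0.0166, -0.0037, -0.0045]
```

View pics/wrist13.png

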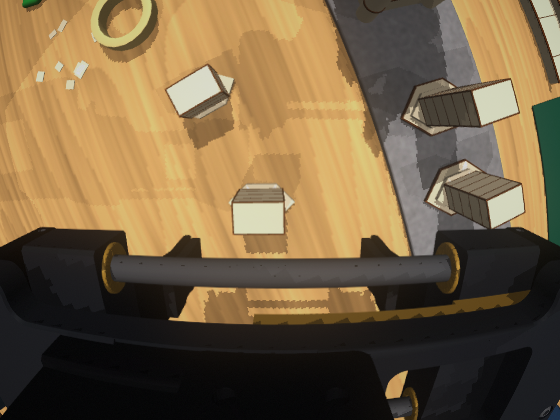

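Both placed piers stand on their footings at px (470,105) and (475,193). pier_62 is parallel to the jaws at px (232–285, 200–235). Descending on it.

```bash
python3 -m jog '[{"linear":[-0.0025,-0.018,0.020],"dr":[0.0166,-0.0037,-0.0045],"gripper":1},{"linear":[0,0,0.030],"dr":[0,0,0],"gripper":1},{"linear":[0,-0.003,0.030],"dr":[0,0,0],"gripper":1},{"linear":[0,0,0.015],"dr":[0,0,0],"gripper":1},{"linear":[0,0,0],"dr":[0,0,0],"gripper":1}]'
python3 - <<'E'
from h import *
plan((.450,.0493,.026,-20.3),step=.038);fix(-20.3)
E
```

```text
clock: 14.07
tool_pos: [0.4635, 0.0475, 0.0441]
orientation: [0.82, 0.573, 0.01, 0.01]
force: [-0.2, 0.1, 0.6]
finger_gap: 0.087
t 14.07 at [0.4635 0.0475 0.0441] yaw -20.1 tilt 1.64 gap 0.087 F [-0.2  0.1  0.6]
-> (0.45, 0.0493, 0.026, -20.3) 1 rows
  lin [-0.003, -0.0133, 0.0181] dr 0.003
dr to yaw -20.3 upright: [0.0279, -0.0059, 0.0031]
```

```bash
python3 -m jog '[{"linear":[-0.003,-0.0133,0.010],"dr":[0.028,-0.006,0.003],"gripper":1},{"linear":[0,0,0.005],"dr":[0,0,0],"gripper":1},{"linear":[0,0,0],"dr":[0,0,0],"gripper":1}]'
python3 - <<'E'
from h import *
plan((.450,.0493,.026,-20.3),step=.038);fix(-20.3)
E
```

```text
clock: 14.32
tool_pos: [0.4579, 0.0473, 0.0287]
orientation: [0.821, 0.572, 0.003, 0.003]
force: [0.8, 0.3, 0.1]
finger_gap: 0.087
t 14.32 at [0.4579 0.0473 0.0287] yaw -20.3 tilt 0.46 gap 0.087 F [0.8 0.3 0.1]
-> (0.45, 0.0493, 0.026, -20.3) 1 rows
  lin [-0.0009, -0.0081, 0.0027] dr 0.0002
dr to yaw -20.3 upright: [0.0078, -0.0016, 0.0002]
```

```bash
python3 -m jog '[{"linear":[-0.001,-0.008,0.002],"dr":[0.008,-0.0016,0],"gripper":1},{"linear":[0,0,0],"dr":[0,0,0],"gripper":1},{"linear":[0,0,0],"dr":[0,0,0],"gripper":1}]'
python3 - <<'E'
from h import *
plan((.450,.0493,.026,-20.3),step=.038);fix(-20.3)
E
```

```text
clock: 14.57
tool_pos: [0.4541, 0.0484, 0.0283]
orientation: [0.821, 0.572, 0.003, 0.003]
force: [0.2, -0.7, -0.1]
finger_gap: 0.0872
t 14.57 at [0.4541 0.0484 0.0283] yaw -20.3 tilt 0.42 gap 0.0872 F [ 0.2 -0.7 -0.1]
-> (0.45, 0.0493, 0.026, -20.3) 1 rows
  lin [-0.0005, -0.0042, 0.0023] dr 0.0005
dr to yaw -20.3 upright: [0.0072, -0.0016, 0.0005]
```

```bash
python3 -m jog '[{"linear":[-0.0005,-0.004,0.002],"dr":[0.0072,-0.0016,0],"gripper":0.2},{"linear":[0,0,0],"dr":[0,0,0],"gripper":0.2},{"linear":[0,0,0],"dr":[0,0,0],"gripper":0.2},{"linear":[0,0,0],"dr":[0,0,0],"gripper":0.2},{"linear":[0,0,0],"dr":[0,0,0],"gripper":0.2}]' 20
python3 -m jog '[{"linear":[0,0,0],"dr":[0,0,0],"gripper":0.2},{"linear":[0,0,0],"dr":[0,0,0],"gripper":0.2},{"linear":[0,0,0],"dr":[0,0,0],"gripper":0.2},{"linear":[0,0,0],"dr":[0,0,0],"gripper":0.2},{"linear":[0,0,0],"dr":[0,0,0],"gripper":0.2}]' 20
python3 - <<'E'
from h import *
plan((.45,.0493,.15,-20),(.638,-.0885,.12,.4),step=.035);fix(-20.3)
E
```

```text
clock: 14.98
tool_pos: [0.4513, 0.0493, 0.0281]
orientation: [0.82, 0.572, 0.001, 0.001]
force: [0.2, -0.6, 1.3]
finger_gap: 0.0611
clock: 15.4
tool_pos: [0.4513, 0.0493, 0.0282]
orientation: [0.82, 0.572, 0.001, 0.001]
force: [-0.5, -0.1, -0.2]
finger_gap: 0.0401
t 15.4 at [0.4513 0.0493 0.0282] yaw -20.2 tilt 0.23 gap 0.0401 F [-0.5 -0.1 -0.2]
-> (0.45, 0.0493, 0.15, -20) 4 rows
  lin [-0.0001, -0.0003, -0.0304] dr -0.001
  lin [-0.0001, -0.0003, -0.0304] dr -0.001
  lin [-0.0001, -0.0003, -0.0304] dr -0.001
  lin [-0.0001, -0.0003, -0.0304] dr -0.001
-> (0.638, -0.0885, 0.12, 0.4) 7 rows
  lin [-0.0093, 0.032, 0.0043] dr -0.0509
  lin [-0.0109, 0.0315, 0.0043] dr -0.0509
  lin [-0.0125, 0.0309, 0.0043] dr -0.0509
  lin [-0.0141, 0.0302, 0.0043] dr -0.0509
  lin [-0.0156, 0.0294, 0.0043] dr -0.0509
  lin [-0.0171, 0.0286, 0.0043] dr -0.0509
  lin [-0.0185, 0.0277, 0.0043] dr -0.0509
dr to yaw -20.3 upright: [0.0039, -0.0008, 0.0011]
```

```bash
python3 -m jog '[{"linear":[0,0,-0.015],"dr":[0,0,0],"gripper":0.2},{"linear":[0,0,-0.03],"dr":[0,0,0],"gripper":0.2},{"linear":[0,0,-0.03],"dr":[0,0,0],"gripper":0.2},{"linear":[0,0,-0.02],"dr":[0,0,0],"gripper":0.2},{"linear":[-0.009,0.032,0],"dr":[0,0,-0.05],"gripper":0.2}]' 20
python3 -m jog '[{"linear":[-0.011,0.0315,0],"dr":[0,0,-0.05],"gripper":0.2},{"linear":[-0.0125,0.031,0],"dr":[0,0,-0.05],"gripper":0.2},{"linear":[-0.014,0.030,0],"dr":[0,0,-0.05],"gripper":0.2},{"linear":[-0.0155,0.0295,0],"dr":[0,0,-0.05],"gripper":0.2},{"linear":[-0.017,0.0285,0],"dr":[0,0,-0.05],"gripper":0.2}]' 20
python3 - <<'E'
from h import *
plan((.640,-.0865,.12,.4),step=.035);fix(.4)
E
```

```text
clock: 15.82
tool_pos: [0.4688, 0.0329, 0.1238]
orientation: [0.805, 0.594, -0.005, -0.006]
force: [0.3, 0.4, -0.5]
finger_gap: 0.0398
clock: 16.23
tool_pos: [0.6058, -0.0669, 0.1243]
orientation: [0.719, 0.695, -0.004, -0.006]
force: [0.3, -0.1, -0.9]
finger_gap: 0.0396
t 16.23 at [ 0.6058 -0.0669  0.1243] yaw -1.9 tilt 0.86 gap 0.0396 F [ 0.3 -0.1 -0.9]
-> (0.64, -0.0865, 0.12, 0.4) 2 rows
  lin [-0.0092, 0.0174, 0.0022] dr -0.0201
  lin [-0.0096, 0.0172, 0.0022] dr -0.0201
dr to yaw 0.4 upright: [-0.0147, -0.0032, -0.0402]
```

```bash
python3 -m jog '[{"linear":[-0.009,0.015,0.01],"dr":[-0.012,-0.003,-0.02],"gripper":0.2},{"linear":[-0.006,0.012,0.015],"dr":[0,0,-0.016],"gripper":0.2},{"linear":[0,0,0.02],"dr":[0,0,0],"gripper":0.2},{"linear":[0,0,0.01],"dr":[0,0,0],"gripper":0.2},{"linear":[0,0,0],"dr":[0,0,0],"gripper":0.2}]' 20
python3 - <<'E'
from h import *
plan((.640,-.0865,.05,.4),step=.035);fix(.4)
c=calibration("wrist");p,d=snapshot("wrist");im=p[:,:,::-1].copy();cv2.imwrite("pics/wrist14.png",cv2.resize(im[120:270,180:380],None,fx=4,fy=4,interpolation=cv2.INTER_CUBIC))
E
```

```text
clock: 16.65
tool_pos: [0.6423, -0.0911, 0.067]
orientation: [0.707, 0.707, 0.002, 0.005]
force: [0.5, 0.5, 0.5]
finger_gap: 0.04
t 16.65 at [ 0.6423 -0.0911  0.067 ] yaw 0.1 tilt 0.61 gap 0.04 F [0.5 0.5 0.5]
-> (0.64, -0.0865, 0.05, 0.4) 1 rows
  lin [0.0046, -0.0023, 0.017] dr -0.0059
dr to yaw 0.4 upright: [0.0094, 0.0048, -0.0059]
```

View pics/wrist14.png

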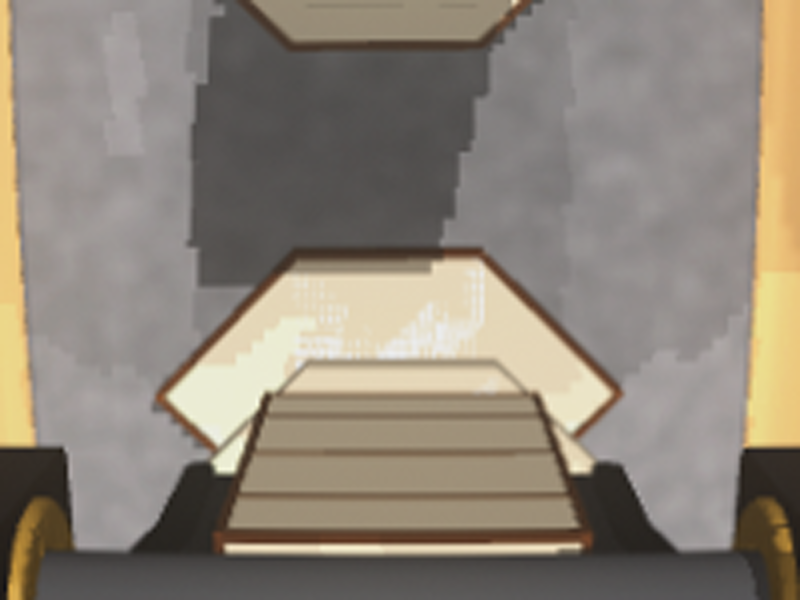

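Run:
```python
from h import *
delta([(155,398),(622,394)],[(292,250),(482,250)],[(208,470),(597,470)],[(306,361),(500,361)],.0448)
```

```text
footing [638.9 -86.1] y tips/edge -86.3 -85.8 foot [641.2 -89. ] y tips/edge -89.0 -89.1 len 81.0 58.6
move [-2.2  3. ] yaw footing 0.39 -0.12 foot -0.17 -0.12
tool [ 0.642  -0.0908  0.0676]
```

```bash
python3 -m jog '[{"linear":[0.003,-0.0025,0.006],"dr":[0.0094,0.0048,-0.006],"gripper":0.2},{"linear":[0,0,0.007],"dr":[0,0,0],"gripper":0.2},{"linear":[0,0,0.006],"dr":[0,0,0],"gripper":0.2},{"linear":[0,0,0.002],"dr":[0,0,0],"gripper":0.2}]' 20
python3 - <<'E'
from h import *
plan((.640,-.0875,.042,.4),step=.035);fix(.4)
c=calibration("wrist");p,d=snapshot("wrist");im=p[:,:,::-1].copy();cv2.imwrite("pics/wrist15.png",cv2.resize(im[120:270,180:380],None,fx=4,fy=4,interpolation=cv2.INTER_CUBIC))
E
```

```text
clock: 17.03
tool_pos: [0.6389, -0.0862, 0.0475]
orientation: [0.704, 0.71, 0.0, -0.0]
force: [-0.5, 0.3, -0.5]
finger_gap: 0.0398
t 17.03 at [ 0.6389 -0.0862  0.0475] yaw 0.5 tilt 0.02 gap 0.0398 F [-0.5  0.3 -0.5]
-> (0.64, -0.0875, 0.042, 0.4) 1 rows
  lin [-0.0013, 0.0011, 0.0055] dr 0.0023
dr to yaw 0.4 upright: [0.0001, -0.0003, 0.0023]
```

View pics/wrist15.png

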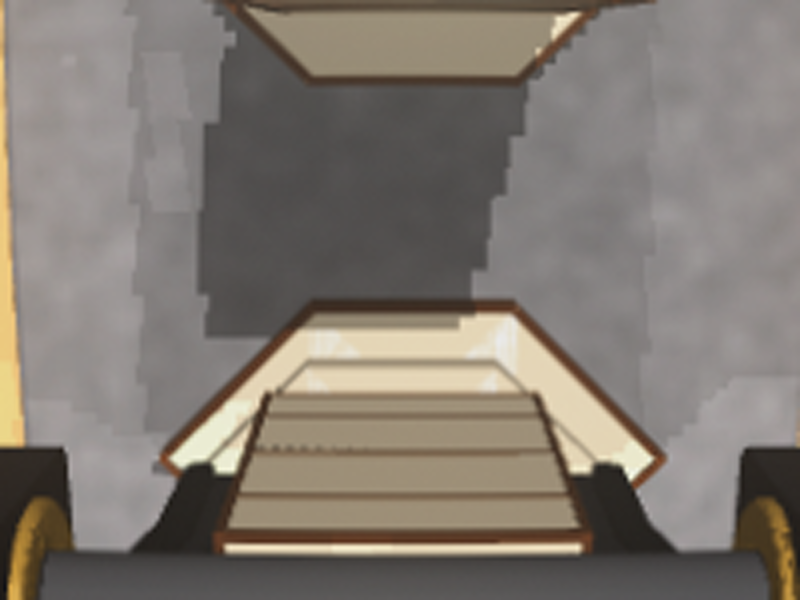

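Run:
```python
from h import *
delta([(160,459),(666,459)],[(312,302),(517,302)],[(208,467),(597,467)],[(308,361),(498,361)],.0475-.0282+.006)
```

```text
footing [639.5 -85.9] y tips/edge -86.2 -85.7 foot [637.8 -83.9] y tips/edge -83.6 -84.2 len 80.9 58.3
move [ 1.7 -2.1] yaw footing 0.44 0.48 foot 0.47 0.47
tool [ 0.6388 -0.0861  0.0474]
```

```bash
python3 -m jog '[{"linear":[-0.002,0.002,0.001],"dr":[0,0,0.001],"gripper":0.2},{"linear":[0,0,0.002],"dr":[0,0,0],"gripper":0.2},{"linear":[0,0,0.002],"dr":[0,0,0],"gripper":0.2},{"linear":[0,0,0.001],"dr":[0,0,0],"gripper":0.2}]' 20
python3 - <<'E'
from h import *
plan((.640,-.0881,.042,.4),step=.035);fix(.4)
c=calibration("wrist");p,d=snapshot("wrist");im=p[:,:,::-1].copy();cv2.imwrite("pics/wrist16.png",cv2.resize(im[120:270,180:380],None,fx=4,fy=4,interpolation=cv2.INTER_CUBIC))
E
```

```text
clock: 17.42
tool_pos: [0.642, -0.0882, 0.0423]
orientation: [0.704, 0.71, 0.001, 0.001]
force: [-0.3, 0.1, -0.7]
finger_gap: 0.0397
t 17.42 at [ 0.642  -0.0882  0.0423] yaw 0.5 tilt 0.15 gap 0.0397 F [-0.3  0.1 -0.7]
-> (0.64, -0.0881, 0.042, 0.4) 1 rows
  lin [0.0001, -0.002, 0.0003] dr 0.0018
dr to yaw 0.4 upright: [0.0025, 0.0005, 0.0018]
```

View pics/wrist16.png

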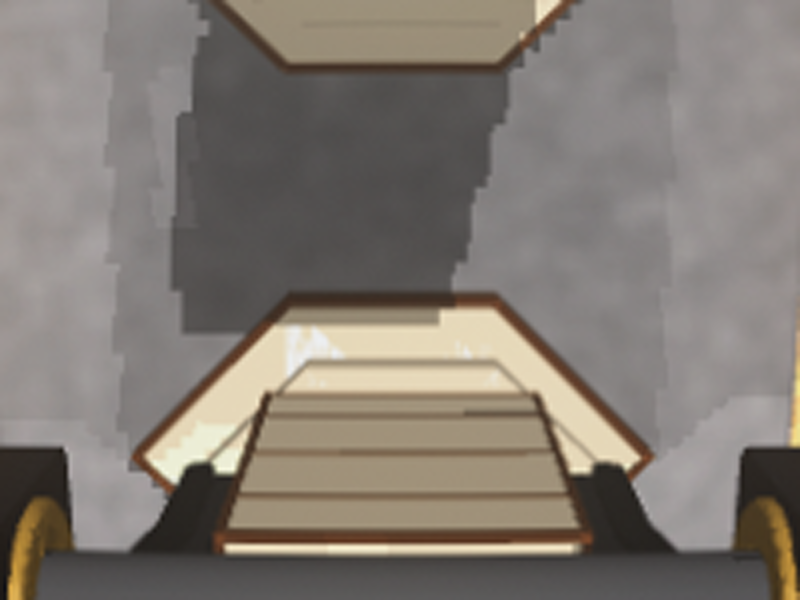

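Run:
```python
from h import *
delta([(134,458),(653,457)],[(287,297),(498,297)],[(208,467),(597,467)],[(308,361),(498,361)],.0203)
```

```text
footing [639.6 -86.2] y tips/edge -86.4 -86.1 foot [641. -86.] y tips/edge -85.7 -86.3 len 80.8 58.3
move [-1.4 -0.2] yaw footing 0.53 0.4 foot 0.39 0.41
tool [ 0.642  -0.0883  0.0424]
```

```bash
python3 -m jog '[{"linear":[0,-0.0016,-0.001],"dr":[0.0025,0,0.001],"gripper":0.2},{"linear":[0,0,0.001],"dr":[0,0,0],"gripper":0.2},{"linear":[0,0,0.001],"dr":[0,0,0],"gripper":0.2},{"linear":[0,0,0.001],"dr":[0,0,0],"gripper":0.2}]' 20
python3 - <<'E'
from h import *
plan((.640,-.0881,.042,.4),step=.035);fix(.4)
c=calibration("wrist");p,d=snapshot("wrist");im=p[:,:,::-1].copy();cv2.imwrite("pics/wrist17.png",cv2.resize(im[120:270,180:380],None,fx=4,fy=4,interpolation=cv2.INTER_CUBIC))
E
```

```text
clock: 17.8
tool_pos: [0.6406, -0.0885, 0.0423]
orientation: [0.704, 0.71, -0.0, 0.001]
force: [-2.3, 0.4, 7.4]
finger_gap: 0.04
t 17.8 at [ 0.6406 -0.0885  0.0423] yaw 0.4 tilt 0.06 gap 0.04 F [-2.3  0.4  7.4]
-> (0.64, -0.0881, 0.042, 0.4) 1 rows
  lin [0.0004, -0.0006, 0.0003] dr 0.0006
dr to yaw 0.4 upright: [0.0007, 0.0008, 0.0006]
```

View pics/wrist17.png

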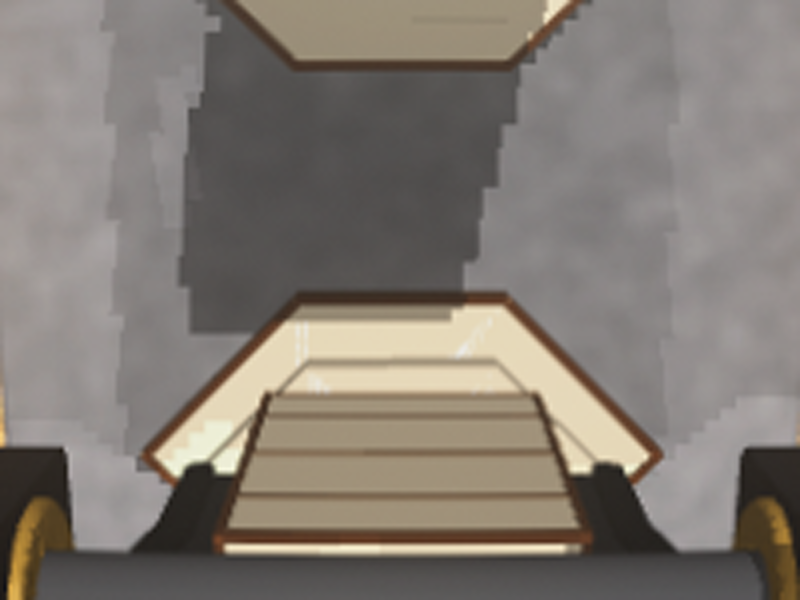

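The footing centre (px 403) now matches the foot centre (403), and it is seated with 7 N. Releasing and heading for pier_46.

```bash
python3 -m jog '[{"linear":[0,0,0],"dr":[0,0,0],"gripper":1},{"linear":[0,0,0],"dr":[0,0,0],"gripper":1},{"linear":[0,0,0],"dr":[0,0,0],"gripper":1},{"linear":[0,0,0],"dr":[0,0,0],"gripper":1},{"linear":[0,0,0],"dr":[0,0,0],"gripper":1}]' 20
python3 -m jog '[{"linear":[0,0,0],"dr":[0,0,0],"gripper":1},{"linear":[0,0,-0.01],"dr":[0,0,0],"gripper":1},{"linear":[0,0,-0.035],"dr":[0,0,0],"gripper":1},{"linear":[0,0,-0.035],"dr":[0,0,0],"gripper":1},{"linear":[0,0,-0.03],"dr":[0,0,0],"gripper":1}]' 20
python3 - <<'E'
from h import *
plan((.450,.05,.15,5),(.4375,.1605,.12,5.5),step=.037);fix(.4)
E
```

```text
clock: 18.27
tool_pos: [0.6411, -0.0887, 0.0428]
orientation: [0.704, 0.71, 0.0, 0.001]
force: [-1.7, 0.3, 0.7]
finger_gap: 0.0659
clock: 18.68
tool_pos: [0.635, -0.0869, 0.1482]
orientation: [0.705, 0.71, -0.004, -0.008]
force: [0.0, 0.8, -0.5]
finger_gap: 0.0864
t 18.68 at [ 0.635  -0.0869  0.1482] yaw 0.4 tilt 1.04 gap 0.0864 F [ 0.   0.8 -0.5]
-> (0.45, 0.05, 0.15, 5) 7 rows
  lin [0.0197, -0.0263, -0.0003] dr -0.0114
  lin [0.02, -0.0261, -0.0003] dr -0.0114
  lin [0.0203, -0.0258, -0.0003] dr -0.0114
  lin [0.0206, -0.0256, -0.0003] dr -0.0114
  lin [0.0209, -0.0254, -0.0003] dr -0.0114
  lin [0.0212, -0.0251, -0.0003] dr -0.0114
  lin [0.0215, -0.0249, -0.0003] dr -0.0114
-> (0.4375, 0.1605, 0.12, 5.5) 4 rows
  lin [0.0278, -0.0007, 0.0075] dr -0.0022
  lin [0.0278, -0.0006, 0.0075] dr -0.0022
  lin [0.0278, -0.0006, 0.0075] dr -0.0022
  lin [0.0278, -0.0005, 0.0075] dr -0.0022
dr to yaw 0.4 upright: [-0.0174, -0.0052, 0.0002]
```

```bash
python3 -m jog '[{"linear":[0.0197,-0.028,-0.002],"dr":[0,0,-0.011],"gripper":1},{"linear":[0.02,-0.028,0],"dr":[0,0,-0.011],"gripper":1},{"linear":[0.0203,-0.027,0],"dr":[0,0,-0.011],"gripper":1},{"linear":[0.0206,-0.0265,0],"dr":[0,0,-0.011],"gripper":1},{"linear":[0.021,-0.0255,0],"dr":[0,0,-0.011],"gripper":1}]'
python3 -m jog '[{"linear":[0.0212,-0.025,0],"dr":[0,0,-0.011],"gripper":1},{"linear":[0.0215,-0.022,0],"dr":[0,0,-0.011],"gripper":1},{"linear":[0.028,-0.001,0.006],"dr":[0,0,-0.002],"gripper":1},{"linear":[0.028,-0.001,0.006],"dr":[0,0,-0.002],"gripper":1},{"linear":[0.028,0,0.006],"dr":[0,0,-0.002],"gripper":1}]'
python3 - <<'E'
from h import *
plan((.4375,.1605,.12,5.5),step=.037);fix(5.5)
E
```

```text
clock: 19.1
tool_pos: [0.5081, 0.0062, 0.164]
orientation: [0.686, 0.727, 0.004, 0.009]
force: [0.2, -0.1, 0.4]
finger_gap: 0.087
clock: 19.52
tool_pos: [0.4404, 0.1328, 0.1486]
orientation: [0.677, 0.736, 0.004, 0.01]
force: [0.6, -0.5, -0.4]
finger_gap: 0.0871
t 19.52 at [0.4404 0.1328 0.1486] yaw 4.8 tilt 1.23 gap 0.0871 F [ 0.6 -0.5 -0.4]
-> (0.4375, 0.1605, 0.12, 5.5) 2 rows
  lin [0.0139, -0.0003, 0.0143] dr -0.0062
  lin [0.0139, -0.0002, 0.0143] dr -0.0062
dr to yaw 5.5 upright: [0.0198, 0.0085, -0.0125]
```

```bash
python3 -m jog '[{"linear":[0.013,-0.004,0.01],"dr":[0.0198,0.0085,-0.0125],"gripper":1},{"linear":[0.007,0,0.01],"dr":[0,0,0],"gripper":1},{"linear":[0,0,0],"dr":[0,0,0],"gripper":1},{"linear":[0,0,0],"dr":[0,0,0],"gripper":1}]'
python3 - <<'E'
from h import *
plan((.4373,.1605,.015,5.5),step=.037);fix(5.5)
p,d=snapshot("wrist");im=p[:,:,::-1].copy();cv2.imwrite("pics/wrist18.png",im)
c=calibration("wrist")
xs=np.linspace(.49,.39,201);ys=np.linspace(0.21,.11,201);r=rect_fish(c,im,.046,xs,ys)
cv2.imwrite("pics/rect_w46.png",cv2.resize(r,None,fx=2.5,fy=2.5))
E
```

```text
clock: 19.85
tool_pos: [0.4336, 0.1578, 0.1293]
orientation: [0.67, 0.743, 0.001, 0.001]
force: [-0.6, -0.8, 1.2]
finger_gap: 0.0869
t 19.85 at [0.4336 0.1578 0.1293] yaw 5.9 tilt 0.16 gap 0.0869 F [-0.6 -0.8  1.2]
-> (0.4373, 0.1605, 0.015, 5.5) 4 rows
  lin [0.0006, 0.001, 0.0286] dr 0.0019
  lin [0.0006, 0.001, 0.0286] dr 0.0019
  lin [0.0006, 0.001, 0.0286] dr 0.0019
  lin [0.0006, 0.001, 0.0286] dr 0.0019
dr to yaw 5.5 upright: [0.0027, -0.0008, 0.0074]
```

View pics/wrist18.png

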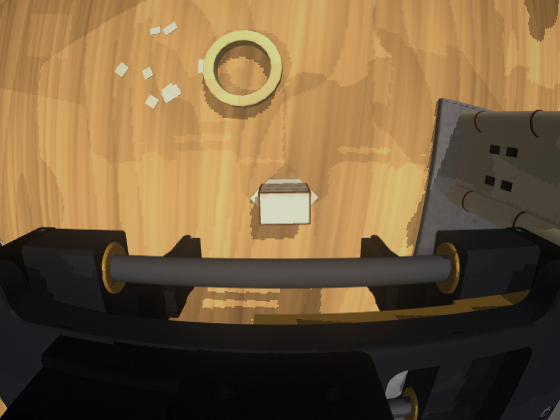

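View pics/rect_w46.png

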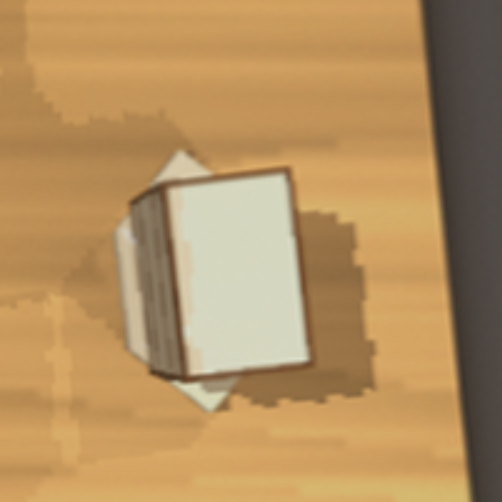

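```bash
python3 -m jog '[{"linear":[0.003,0,0.025],"dr":[0.0027,-0.0008,0],"gripper":1},{"linear":[0,0,0.030],"dr":[0,0,0],"gripper":1},{"linear":[0,0,0.030],"dr":[0,0,0],"gripper":1},{"linear":[0,0,0.012],"dr":[0,0,0],"gripper":1},{"linear":[0,0,0],"dr":[0,0,0],"gripper":1}]'
python3 - <<'E'
from h import *
plan((.4365,.1613,.016,5.8),step=.037);fix(5.8)
E
```

```text
clock: 20.32
tool_pos: [0.4422, 0.1566, 0.0331]
orientation: [0.673, 0.74, 0.006, 0.006]
force: [0.6, -0.3, -0.5]
finger_gap: 0.0872
t 20.32 at [0.4422 0.1566 0.0331] yaw 5.5 tilt 0.92 gap 0.0872 F [ 0.6 -0.3 -0.5]
-> (0.4365, 0.1613, 0.016, 5.8) 1 rows
  lin [0.0053, -0.0052, 0.0171] dr -0.0059
dr to yaw 5.8 upright: [0.016, 0.0011, -0.0059]
```

```bash
python3 -m jog '[{"linear":[0.0065,-0.0065,0.008],"dr":[0.016,0.001,-0.006],"gripper":1},{"linear":[0,0,0.006],"dr":[0,0,0],"gripper":1},{"linear":[0,0,0.002],"dr":[0,0,0],"gripper":1}]'
python3 - <<'E'
from h import *
plan((.4365,.1613,.016,5.8),step=.037);fix(5.8)
E
```

```text
clock: 20.57
tool_pos: [0.4371, 0.1611, 0.0174]
orientation: [0.672, 0.741, 0.001, 0.001]
force: [0.2, -0.3, 0.4]
finger_gap: 0.0872
t 20.57 at [0.4371 0.1611 0.0174] yaw 5.6 tilt 0.11 gap 0.0872 F [ 0.2 -0.3  0.4]
-> (0.4365, 0.1613, 0.016, 5.8) 1 rows
  lin [0.0003, -0.0005, 0.0014] dr -0.0034
dr to yaw 5.8 upright: [0.0019, 0.0002, -0.0034]
```

```bash
python3 -m jog '[{"linear":[0,0,0],"dr":[0,0,-0.002],"gripper":0.2},{"linear":[0,0,0],"dr":[0,0,0],"gripper":0.2},{"linear":[0,0,0],"dr":[0,0,0],"gripper":0.2},{"linear":[0,0,0],"dr":[0,0,0],"gripper":0.2},{"linear":[0,0,0],"dr":[0,0,0],"gripper":0.2}]' 20
python3 -m jog '[{"linear":[0,0,0],"dr":[0,0,0],"gripper":0.2},{"linear":[0,0,0],"dr":[0,0,0],"gripper":0.2},{"linear":[0,0,0],"dr":[0,0,0],"gripper":0.2},{"linear":[0,0,0],"dr":[0,0,0],"gripper":0.2},{"linear":[0,0,0],"dr":[0,0,0],"gripper":0.2}]' 20
python3 - <<'E'
from h import *
plan((.44,.1605,.14,5.5),(.45,-.05,.14,3),(.640,-.172,.12,.4),step=.037);fix(5.8)
E
```

```text
clock: 20.98
tool_pos: [0.4388, 0.1612, 0.0196]
orientation: [0.671, 0.742, 0.002, 0.002]
force: [-0.9, -0.4, 0.3]
finger_gap: 0.0613
clock: 21.4
tool_pos: [0.4392, 0.1614, 0.0204]
orientation: [0.671, 0.742, 0.003, 0.003]
force: [-0.5, 0.1, -0.3]
finger_gap: 0.0401
t 21.4 at [0.4392 0.1614 0.0204] yaw 5.8 tilt 0.48 gap 0.0401 F [-0.5  0.1 -0.3]
-> (0.44, 0.1605, 0.14, 5.5) 4 rows
  lin [-0.0003, 0.0002, -0.0299] dr 0.0012
  lin [-0.0003, 0.0002, -0.0299] dr 0.0012
  lin [-0.0003, 0.0002, -0.0299] dr 0.0012
  lin [-0.0003, 0.0002, -0.0299] dr 0.0012
-> (0.45, -0.05, 0.14, 3) 6 rows
  lin [-0.0351, -0.0017, 0.0] dr 0.0073
  lin [-0.0351, -0.0014, 0.0] dr 0.0073
  lin [-0.0351, -0.0012, 0.0] dr 0.0073
  lin [-0.0351, -0.0009, 0.0] dr 0.0073
  lin [-0.0351, -0.0007, 0.0] dr 0.0073
  lin [-0.0351, -0.0004, 0.0] dr 0.0073
-> (0.64, -0.172, 0.12, 0.4) 7 rows
  lin [-0.0188, 0.0262, 0.0029] dr 0.0065
  lin [-0.0187, 0.0263, 0.0029] dr 0.0065
  lin [-0.0185, 0.0264, 0.0029] dr 0.0065
  lin [-0.0183, 0.0266, 0.0029] dr 0.0065
  lin [-0.0181, 0.0267, 0.0029] dr 0.0065
  lin [-0.018, 0.0268, 0.0029] dr 0.0065
  lin [-0.0178, 0.0269, 0.0029] dr 0.0065
dr to yaw 5.8 upright: [0.0084, 0.0003, -0.0005]
```

```bash
python3 -m jog '[{"linear":[0,0,-0.015],"dr":[0,0,0],"gripper":0.2},{"linear":[0,0,-0.03],"dr":[0,0,0],"gripper":0.2},{"linear":[0,0,-0.03],"dr":[0,0,0],"gripper":0.2},{"linear":[-0.02,0,-0.015],"dr":[0,0,0],"gripper":0.2},{"linear":[-0.035,0,0],"dr":[0,0,0.007],"gripper":0.2}]' 20
python3 -m jog '[{"linear":[-0.036,0,0],"dr":[0,0,0.007],"gripper":0.2},{"linear":[-0.036,0.004,0],"dr":[0,0,0.007],"gripper":0.2},{"linear":[-0.036,0.005,0],"dr":[0,0,0.007],"gripper":0.2},{"linear":[-0.036,0.006,0],"dr":[0,0,0.007],"gripper":0.2},{"linear":[-0.036,0.008,0],"dr":[0,0,0.007],"gripper":0.2}]' 20
python3 - <<'E'
from h import *
plan((.640,-.172,.10,.4),step=.036);fix(.4)
E
```

```text
clock: 21.82
tool_pos: [0.4419, 0.1091, 0.1119]
orientation: [0.671, 0.742, 0.001, 0.001]
force: [0.6, -0.3, -0.4]
finger_gap: 0.0401
clock: 22.23
tool_pos: [0.4794, -0.0731, 0.1142]
orientation: [0.682, 0.732, 0.002, 0.001]
force: [0.5, -0.0, -0.6]
finger_gap: 0.0398
t 22.23 at [ 0.4794 -0.0731  0.1142] yaw 4.1 tilt 0.22 gap 0.0398 F [ 0.5 -0.  -0.6]
-> (0.64, -0.172, 0.1, 0.4) 6 rows
  lin [-0.0183, 0.0255, 0.0024] dr 0.0107
  lin [-0.0181, 0.0257, 0.0024] dr 0.0107
  lin [-0.0178, 0.0259, 0.0024] dr 0.0107
  lin [-0.0175, 0.0261, 0.0024] dr 0.0107
  lin [-0.0172, 0.0263, 0.0024] dr 0.0107
  lin [-0.017, 0.0265, 0.0024] dr 0.0107
dr to yaw 0.4 upright: [0.0037, -0.0009, 0.064]
```

```bash
python3 -m jog '[{"linear":[-0.020,0.024,0],"dr":[0,0,0.011],"gripper":0.2},{"linear":[-0.019,0.025,0],"dr":[0,0,0.011],"gripper":0.2},{"linear":[-0.018,0.026,0],"dr":[0,0,0.011],"gripper":0.2},{"linear":[-0.0175,0.026,0],"dr":[0,0,0.011],"gripper":0.2},{"linear":[-0.015,0.024,0],"dr":[0,0,0.01],"gripper":0.2}]' 20
python3 -m jog '[{"linear":[0,0.012,0.005],"dr":[0,0,0.01],"gripper":0.2},{"linear":[0,0,0],"dr":[0,0,0],"gripper":0.2}]' 20
python3 - <<'E'
from h import *
plan((.640,-.171,.08,.4),step=.036);fix(.4)
E
```

```text
clock: 22.65
tool_pos: [0.6069, -0.1667, 0.1129]
orientation: [0.706, 0.709, -0.0, -0.002]
force: [-0.2, 0.6, -0.7]
finger_gap: 0.0401
clock: 22.82
tool_pos: [0.6249, -0.1719, 0.1076]
orientation: [0.711, 0.704, 0.001, 0.001]
force: [-0.4, 0.2, -0.3]
finger_gap: 0.0401
t 22.82 at [ 0.6249 -0.1719  0.1076] yaw -0.6 tilt 0.2 gap 0.0401 F [-0.4  0.2 -0.3]
-> (0.64, -0.171, 0.08, 0.4) 1 rows
  lin [0.001, 0.0151, 0.0276] dr -0.0168
dr to yaw 0.4 upright: [0.0035, 0.0007, -0.0168]
```

```bash
python3 -m jog '[{"linear":[0.001,0.011,0.012],"dr":[0.0035,0,-0.0168],"gripper":0.2},{"linear":[0,0,0.02],"dr":[0,0,0],"gripper":0.2},{"linear":[0,0,0.015],"dr":[0,0,0],"gripper":0.2},{"linear":[0,0,0.008],"dr":[0,0,0],"gripper":0.2},{"linear":[0,0,0],"dr":[0,0,0],"gripper":0.2}]' 20
python3 - <<'E'
from h import *
plan((.640,-.171,.05,.4),step=.036);fix(.4)
c=calibration("wrist");p,d=snapshot("wrist");im=p[:,:,::-1].copy();cv2.imwrite("pics/wrist20.png",cv2.resize(im[120:270,180:380],None,fx=4,fy=4,interpolation=cv2.INTER_CUBIC))
E
```

```text
clock: 23.23
tool_pos: [0.6325, -0.1696, 0.0501]
orientation: [0.704, 0.711, -0.002, -0.002]
force: [-0.1, 0.5, -0.7]
finger_gap: 0.0403
t 23.23 at [ 0.6325 -0.1696  0.0501] yaw 0.6 tilt 0.31 gap 0.0403 F [-0.1  0.5 -0.7]
-> (0.64, -0.171, 0.05, 0.4) 1 rows
  lin [-0.0015, 0.0075, 0.0001] dr 0.0031
dr to yaw 0.4 upright: [-0.0053, -0.0009, 0.0031]
```

View pics/wrist20.png

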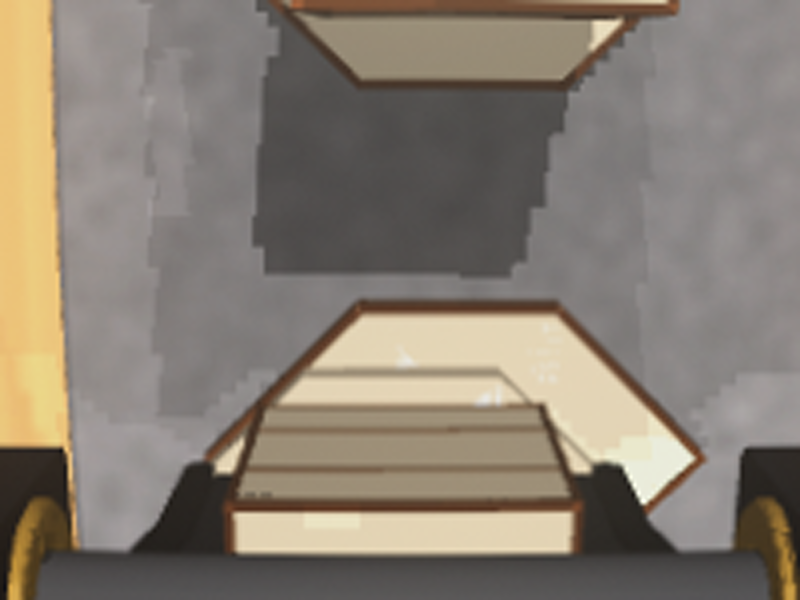

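Run:
```python
from h import *
E=[(306,371),(498,370)]
delta([(206,459),(705,459)],[(360,303),(559,303)],E,E,.0357)
```

```text
footing [ 640.2 -170.3] y tips/edge -170.7 -170.0 foot [ 631.3 -158.7] y tips/edge -150.2 -167.2 len 81.2 27.0
move [  8.9 -11.6] yaw footing 0.48 0.64 foot 0.89 0.89
tool [ 0.6326 -0.1697  0.0508]
```

```bash
python3 -m jog '[{"linear":[-0.003,0.008,0.003],"dr":[-0.005,0,0.003],"gripper":0.2},{"linear":[0,0,0.003],"dr":[0,0,0],"gripper":0.2},{"linear":[0,0,0.001],"dr":[0,0,0],"gripper":0.2},{"linear":[0,0,0],"dr":[0,0,0],"gripper":0.2}]' 20
python3 - <<'E'
from h import *
plan((.641,-.1728,.0344,.4),step=.036);fix(.4)
c=calibration("wrist");p,d=snapshot("wrist");im=p[:,:,::-1].copy();cv2.imwrite("pics/wrist21.png",cv2.resize(im[120:270,180:380],None,fx=4,fy=4,interpolation=cv2.INTER_CUBIC))
E
```

```text
clock: 23.62
tool_pos: [0.642, -0.1729, 0.046]
orientation: [0.704, 0.71, 0.001, 0.002]
force: [-0.2, -0.4, -0.8]
finger_gap: 0.04
t 23.62 at [ 0.642  -0.1729  0.046 ] yaw 0.4 tilt 0.21 gap 0.04 F [-0.2 -0.4 -0.8]
-> (0.641, -0.1728, 0.0344, 0.4) 1 rows
  lin [0.0001, -0.001, 0.0116] dr 0.0004
dr to yaw 0.4 upright: [0.0036, 0.0007, 0.0004]
```

View pics/wrist21.png

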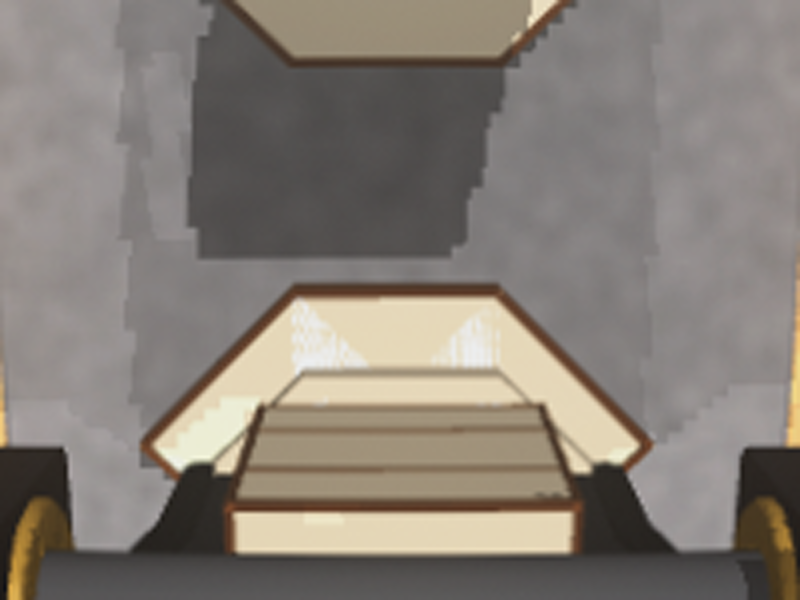

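Run:
```python
from h import *
E=[(303,371),(499,371)]
delta([(141,444),(653,443)],[(293,287),(500,287)],E,E,.0316)
```

```text
footing [ 640.1 -169.9] y tips/edge -170.0 -169.9 foot [ 640.6 -161.9] y tips/edge -153.4 -170.4 len 81.0 27.4
move [-0.5 -8. ] yaw footing 0.42 0.31 foot 0.3 0.3
tool [ 0.642  -0.1729  0.0462]
```

```bash
python3 -m jog '[{"linear":[0.0005,-0.0006,0.004],"dr":[0.003,0,0],"gripper":0.2},{"linear":[0,0,0.004],"dr":[0,0,0],"gripper":0.2},{"linear":[0,0,0.003],"dr":[0,0,0],"gripper":0.2},{"linear":[0,0,0.001],"dr":[0,0,0],"gripper":0.2}]' 20
python3 - <<'E'
from h import *
plan((.6415,-.1725,.0344,.4),step=.036);fix(.4)
c=calibration("wrist");p,d=snapshot("wrist");im=p[:,:,::-1].copy();cv2.imwrite("pics/wrist22.png",cv2.resize(im[120:270,180:380],None,fx=4,fy=4,interpolation=cv2.INTER_CUBIC))
E
```

```text
clock: 24.0
tool_pos: [0.6421, -0.1727, 0.0348]
orientation: [0.704, 0.71, 0.0, 0.002]
force: [-0.6, -0.7, -0.6]
finger_gap: 0.0396
t 24.0 at [ 0.6421 -0.1727  0.0348] yaw 0.4 tilt 0.19 gap 0.0396 F [-0.6 -0.7 -0.6]
-> (0.6415, -0.1725, 0.0344, 0.4) 1 rows
  lin [0.0002, -0.0006, 0.0004] dr 0.0004
dr to yaw 0.4 upright: [0.0028, 0.0018, 0.0004]
```

View pics/wrist22.png

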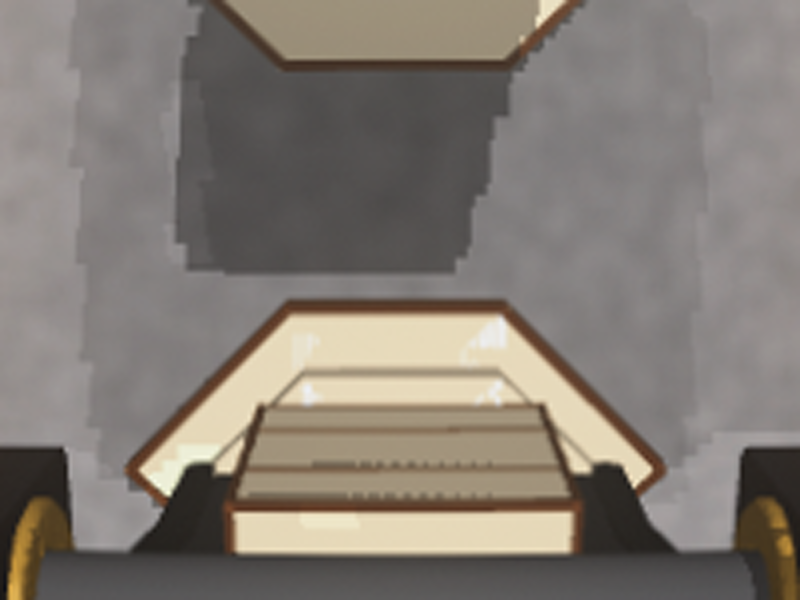

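Run:
```python
from h import *
E=[(303,372),(499,371)]
delta([(126,469),(666,468)],[(287,304),(505,304)],E,E,.0206)
```

```text
footing [ 640. -170.] y tips/edge -170.0 -169.9 foot [ 640.6 -161.7] y tips/edge -153.2 -170.2 len 80.9 27.3
move [-0.7 -8.3] yaw footing 0.44 0.32 foot 0.63 0.63
tool [ 0.642  -0.1727  0.0346]
```

```bash
python3 -m jog '[{"linear":[0,-0.001,0],"dr":[0.0028,0.001,0],"gripper":0.2},{"linear":[0,0,0.001],"dr":[0,0,0],"gripper":0.2},{"linear":[0,0,0.001],"dr":[0,0,0],"gripper":0.2}]' 20
python3 - <<'E'
from h import *
plan((.6415,-.1725,.0344,.4),step=.036);fix(.4)
E
```

```text
clock: 24.3
tool_pos: [0.6413, -0.1728, 0.0345]
orientation: [0.704, 0.71, -0.0, 0.0]
force: [-1.3, 0.6, 6.5]
finger_gap: 0.0397
t 24.3 at [ 0.6413 -0.1728  0.0345] yaw 0.4 tilt 0.04 gap 0.0397 F [-1.3  0.6  6.5]
-> (0.6415, -0.1725, 0.0344, 0.4) 1 rows
  lin [0.0003, 0.0002, 0.0001] dr 0.0005
dr to yaw 0.4 upright: [-0.0, 0.0008, 0.0005]
```

Seated with 6.5 N. Releasing, retracting well clear, then checking everything.

```bash
python3 -m jog '[{"linear":[0,0,0],"dr":[0,0,0],"gripper":1},{"linear":[0,0,0],"dr":[0,0,0],"gripper":1},{"linear":[0,0,0],"dr":[0,0,0],"gripper":1},{"linear":[0,0,0],"dr":[0,0,0],"gripper":1},{"linear":[0,0,0],"dr":[0,0,0],"gripper":1}]' 20
python3 -m jog '[{"linear":[0,0,0],"dr":[0,0,0],"gripper":1},{"linear":[0,0,-0.01],"dr":[0,0,0],"gripper":1},{"linear":[0,0,-0.035],"dr":[0,0,0],"gripper":1},{"linear":[0,0,-0.035],"dr":[0,0,0],"gripper":1},{"linear":[0,0,-0.035],"dr":[0,0,0],"gripper":1}]' 20
python3 -m jog '[{"linear":[0,-0.02,-0.02],"dr":[0,0,0],"gripper":1},{"linear":[0,-0.035,-0.02],"dr":[0,0,0],"gripper":1},{"linear":[0,-0.035,0],"dr":[0,0,0],"gripper":1},{"linear":[0,-0.035,0],"dr":[0,0,0],"gripper":1},{"linear":[0,-0.035,0],"dr":[0,0,0],"gripper":1}]' 20
python3 -m jog '[{"linear":[0,0,0],"dr":[0,0,0],"gripper":1},{"linear":[0,0,0],"dr":[0,0,0],"gripper":1},{"linear":[0,0,0],"dr":[0,0,0],"gripper":1}]'
python3 - <<'E'
from h import *
fix(0)
for n in("top","scene","wrist"):
    c=calibration(n);p,d=snapshot(n);im=p[:,:,::-1].copy();cv2.imwrite(f"pics/{n}_end.png",im)
    if n=="wrist":continue
    for h,xy in((.094,(.639,.0815)),(.078,(.639,-.0024)),(.062,(.639,-.0865)),(.046,(.640,-.1702))):
        try: pier(n,d,c,h,xy,z0=.014,rad=.04)
        except Exception as e: print(n,h,e)
c=cv2.imread("pics/top_end.png")[130:230,170:450];cv2.imwrite("pics/top_endc.png",cv2.resize(c,None,fx=2.8,fy=2.8,interpolation=cv2.INTER_CUBIC))
c=cv2.imread("pics/scene_end.png")[120:330,140:420];cv2.imwrite("pics/scene_endc.png",cv2.resize(c,None,fx=2.8,fy=2.8,interpolation=cv2.INTER_CUBIC))
E
```

```text
clock: 24.72
tool_pos: [0.6415, -0.173, 0.0351]
orientation: [0.704, 0.71, -0.0, 0.001]
force: [0.4, -0.3, -0.3]
finger_gap: 0.0651
clock: 25.13
tool_pos: [0.635, -0.1703, 0.1443]
orientation: [0.705, 0.71, -0.004, -0.01]
force: [0.5, -0.6, 0.0]
finger_gap: 0.0861
clock: 25.55
tool_pos: [0.4851, -0.1761, 0.2012]
orientation: [0.703, 0.711, 0.002, 0.008]
force: [-0.1, -1.3, 0.3]
finger_gap: 0.0872
clock: 25.8
tool_pos: [0.4761, -0.1735, 0.2032]
orientation: [0.704, 0.71, 0.0, 0.004]
force: [-0.2, 0.8, 0.7]
finger_gap: 0.087
dr to yaw 0 upright: [0.0065, 0.0055, 0.0091]
top 0.094 220 centroid [639.3  78.8] ang 0.8 dims [26.7 42.7] rect [639.   78.6] [24.7 42. ] 89.6
top 0.078 206 centroid [641.   -5.8] ang 0.3 dims [26.2 43.1] rect [641.3  -5.6] [42.8 25.9] 2.2
top 0.062 207 centroid [641.5 -89. ] ang -0.7 dims [26.7 42.1] rect [640.9 -89.7] [27.3 40.4] 88.8
top 0.046 187 centroid [ 643.1 -171.5] ang -8.6 dims [25.4 41.9] rect [ 641.3 -172.6] [27.8 40.9] 88.7
scene 0.094 193 centroid [638.8  79.3] ang -1.9 dims [30.6 44.2] rect [638.7  79. ] [44.9 31.3] 2.3
scene 0.078 206 centroid [641.2  -4.5] ang -3.6 dims [29.9 44.6] rect [641.3  -5.2] [45.3 30. ] 0.7
scene 0.062 212 centroid [640.8 -88.9] ang -3.0 dims [29.  44.9] rect [640.8 -88.7] [28.9 45.3] 89.5
scene 0.046 225 centroid [ 641.4 -172. ] ang -0.3 dims [28.3 44.1] rect [ 641.4 -172.1] [44.9 28.4] 0.4
```

View pics/top_endc.png

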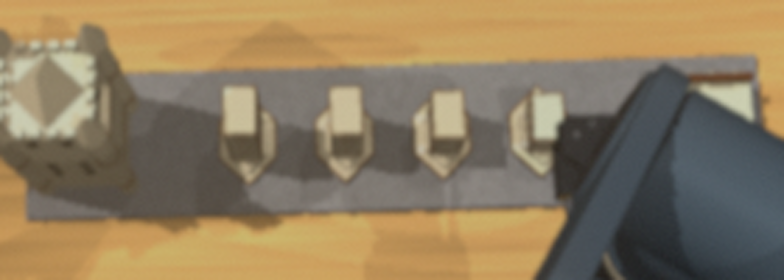

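View pics/scene_endc.png

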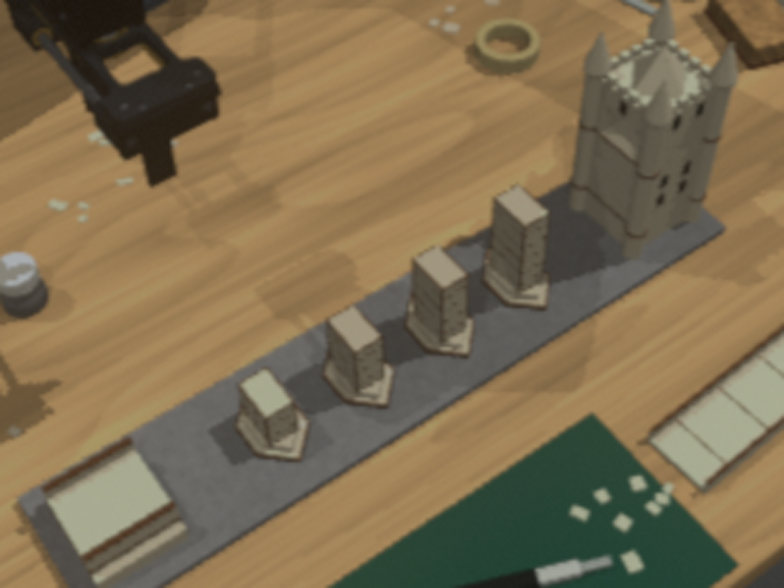

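View pics/wrist_end.png

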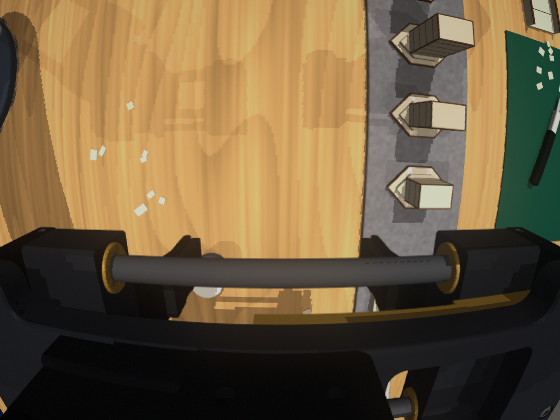

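All four stand on their footings, rising from the abutment (crop px 270,415) to the tower (crop px 517,245), with the pointed feet in line with the footing points. The arm is clear and still, so I'm handing in.

Run:
```python
from bench import *
s=sense();print(s["clock"],s["force"],max(abs(v) for v in s["joint_velocities"]))
print(close_job())
```

```text
25.95 [-0.13453036 -0.90424417 -0.66386502] 0.012304628738965168
the job is handed in; nothing more can be done
None
```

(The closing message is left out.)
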